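# Stack lens-blocking alloy ingots in their carrier and strap them down

### The arm

A 6-joint arm with a two-finger parallel gripper is mounted at the origin on a cart in front of the work surface, level with it; the furniture and walls round the work are solid. World frame = base frame: x ahead of the robot, y to its left, z up, the work surface at z = 0. Lengths are in m, angles in rad, forces in N, time in s.
With the tool pointing down it reaches from about 0.35 to 0.775 m from the base axis. Payload 7.3 kg.
Tool frame: the origin (TCP) lies on the centre line of the jaws, within the pads' length; the fingertips stand 11 mm ahead of it and the grasp point (between the pads) lies 8 mm behind it; z points along the fingers, y is the direction in which the jaws open and shut (so a half turn about z gives the same grasp; the last joint's range is limited). The gripper opens to 92 mm and grips with 3 to 60 N. Pads are 19 mm wide; open, the fingers measure 130 mm over their backs; the gripper's body (75 mm by 190 mm) begins 47 mm behind the grasp point.
Start: joints at [-1.288, 0.342, 1.524, -0, 1.275, -0.146], TCP at [0.218, -0.477, 0.238] pointing down, gripper open.
Joint ranges: [-2.53, 2.53], [-0.77, 2.02], [0.04, 2.7], [-1, 4.14], [0.28, 2.66], [-3.11, 3.11]. Speed limits (rad/s): [2.57, 2.57, 3.14, 3.14, 3.14, 3.14].

### API

Orientations are given as [roll, pitch, yaw] about the fixed x, y, z axes, in that order (R = Rz(yaw) Ry(pitch) Rx(roll)).
In Python, from cell import robot gives the robot as it stands.
- The arm moves only by the tool jog_arm, never from a script. Its argument "deltas" is one flat list of numbers, 6 for each row, row after row: the shift along the world's x, y, z in units of 0.1 m (1.0 is 0.1 m), then the turn, a rotation vector about the world's x, y, z in units of 90 degrees (1.0 is 90 degrees). A call has 1 to 5 rows; each row is the pose to reach, as a shift and turn from the pose commanded when the call began; what a row does not reach only later rows make up. A row lasts 1/12 s, in which the tool goes at most 41.7 mm and 7.16 degrees, less where a joint would pass 70% of its speed; a pose out of reach is approached as far as the arm can. A call with a number of a shift or a turn outside -1 to 1 is refused whole. A call with a gripper value outside its range is refused whole. "claw" is the opening, from 0 (shut) to 1 (fully open), set as the call begins (left out, the last holds). The fingers move at their own pace and stop on an object; "newtons" is the grip in N (left out, the last holds). Time passes only in rows, so rows that repeat a pose let the fingers close. It gives the time, the measured TCP pose, the force and the opening at its end, in the units of the state.
- robot.observe(): the state, without advancing time (a new reading comes with each control period).
- robot.read_camera(name): name is "side" or "top"; returns the picture (400x640x3 uint8, red, green, blue); there is no depth.
- robot.camera_params(name): a dict with "fx", "fy", "cx", "cy" (pixels), "k1" (the pictures are not rectified: a ray, as slopes to the right and down, at radius r is drawn at 1 + k1 r^2 times it, then the intrinsics apply), "R" (3x3) and "t" (3): a world point X has camera coordinates R X + t. Camera axes: x right, y down, z forward; pixel columns grow to the right and rows downward; lengths in m; the calibration is good to about 2 mm. A picture is of the moment at which its call begins. camera_params takes no time and is no camera call.
- robot.hand_in(): hands the job in, once; it reports no verdict.
The state is a dict: "time": time; "qpos": joint angles; "qvel": joint speeds; "joint_efforts": joint torques, N m; "tool_pos": TCP position; "tool_rot": TCP orientation; "contact_force": force on the tool from outside, world axes, zero at the start; "torque": the same for the moment, N m; "opening": finger opening in m.
Only numpy, scipy, OpenCV 4.12 (cv2) and the standard library are available. Lean on these libraries where they do the work, as an engineer would, in place of code of your own. Each camera call takes 0.05 s, during which the arm holds its last target. There are 200 camera calls.

### The job

Lay the two loose alloy ingots on the bottom layer in the green carrier as a second layer: crosswise to the bottom pair, side by side in the middle, one with its wide face down and the other turned over with its wide face up, so that their sloping sides nest closely against each other and the layer is level on top. Do not shift the bottom pair or the things standing round. Then swing the hinged strap over and press it down until it lies flat on the stack.

Things in the scene. Friction and masses are not known exactly. Their poses are not given: they have to be found in the camera images.
- tray: Green steel carrier, fixed. Origin on the worktop under the middle of the stack. Floor 6 mm up; rims 78 (x) x 85 mm (y), tops 14 mm up; strap's hinge ears at x = 47 to 65, y = +-25 mm, 71 mm high. The bottom pair lies along x, top 32 mm up; so the second layer lies along y, centres 45 mm and top 58 mm up, touching when the centres are 33 mm apart
- strap_hinge (a point): Axis of the strap's hinge, on the carrier's centre line, 56 mm from the carrier's origin towards its +x and 62 mm above the worktop; axes as the carrier's; the hinge turns about y
- strap (a joint): Strap angle (rad): 0 when level on a full stack, pointing from the hinge to the carrier's -x; 1.57 upright; about 2.2 thrown back, leaning out over +x. Stiff hinge (0.06 N m): it stays where it is left; 1 to 2 N at its end moves it
- strap_end (a point): On the upper side of the steel strap (the rear side when it is upright), 100 mm from the hinge axis. Strap 22 mm wide, 4 mm thick with a rubber strip under it; its very end is rolled up into a 9 mm bead, 105 mm from the axis (outermost 110 mm). Pushed from behind near this end it swings over
- flat_ingot_centre (a point): Loose silver-grey ingot lying wide face down, 66 mm long, 26 mm high; wide face 40 mm, opposite narrow face 26 mm wide; long sides slope 0.263 rad; flat parallel sawn ends (grip these); 0.45 kg. Point: its centre, 13 mm from both faces; x along its length, z from wide to narrow face (up at the start)
- side_ingot_centre (a point): The other loose ingot, same size, lying on a sloping side: its wide face stands nearly upright, facing the robot (within 0.5 rad) and 15 degrees up; its centre is 16 mm above the worktop. Rolling it 75 degrees about its length brings the wide face up. Point: its centre, 13 mm from both faces; x along its length, z from wide to narrow face (pointing away from the robot, 15 degrees down)
- base_a_centre (a point): Bottom ingot in the carrier, wide face down, loose between the rims, same size. Point: its centre, 13 mm from both faces; x along its length, z from wide to narrow face
- base_b_centre (a point): Bottom ingot in the carrier, wide face up, loose between the rims, same size. Point: its centre, 13 mm from both faces; x along its length, z from wide to narrow face
- loupe: Bystander: black watchmaker's loupe, 38 mm across, 30 mm high, standing loose; origin under its middle
- red_tin: Bystander: red open tin of small screws, 107 x 70 x 36 mm, loose; origin under its middle, x along its length
- teal_dish: Bystander: round teal dish, 73 mm across, 22 mm high, loose; origin under its middle
- glue_tube: Bystander: small white tube with blue cap, 80 x 25 x 18 mm, lying loose; origin under its middle, x along its length
There are look-alikes about, which are no part of the job. Leave any red look-alike of the part that bears side_ingot_centre alone.

How it is judged:
By the outcome, as a careful person would: the job done as asked, in the order asked, and still so for the second after the job is handed in, with the robot touching nothing.
It also fails if it takes over 69 s, if anything falls off the work surface, if the arm or the gripper's body presses on something with over 40 N, if the wrist force passes 120 N, or if a joint passes its speed limit or range.

## Working session

There is one attempt and no reset: what is moved stays moved. The work goes in short steps, Python scripts to look and compute and a tool call to move; the robot and the scene stay as the last step left them, time stands still between calls to the robot, and variables do not carry over. Pictures are saved under pics/ and viewed, about 8 in all and at most 12, crops included, and the job is handed in when it is done.

Besides the shell and the picture viewer there is one more tool, called by a JSON object that holds its "fn" and its "kwargs", one argument or row to a line. jog_arm: Moves the arm, as the interface text tells. Its arguments: {"type":"object","properties":{"deltas":{"type":"array","items":{"type":"number"}},"claw":{"type":"number"},"newtons":{"type":"number"}},"required":["deltas"]}

```bash
ls; mkdir -p pics; python3 - <<'E'
from cell import robot
import cv2
o=robot.observe(); print({k:(v if not hasattr(v,'round') else v) for k,v in o.items()})
for n in('top','side'):
    im=robot.read_camera(n); cv2.imwrite(f'pics/{n}0.png',im[:,:,::-1]); print(n,robot.camera_params(n))
E
```

```text
pics
{'time': 0.0, 'qpos': array([-1.28802305e+00,  3.42689862e-01,  1.52505197e+00, -1.88335778e-05,
        1.27534964e+00, -1.46016554e-01]), 'qvel': array([-7.20452098e-04, -9.92264861e-05,  5.66487954e-04,  1.27443025e-03,
       -1.19212658e-03,  3.76540576e-04]), 'joint_efforts': array([-7.19100171e-05, -4.31237555e+01, -2.44226557e+01,  7.18872109e-02,
        5.59757254e-02, -1.17280642e-04]), 'tool_pos': array([ 0.2181759 , -0.47708664,  0.23704979]), 'tool_rot': array([-3.14010716e+00, -2.00257779e-04,  4.28795182e-01]), 'contact_force': array([ 0.08963358,  0.05303442, -0.47062327]), 'torque': array([-0.05435742, -0.01301919,  0.02387945]), 'opening': 0.09167286299928827}
top {'fx': 412.15172518212097, 'fy': 412.15172518212097, 'cx': 320.268576463498, 'cy': 194.30343748166058, 'k1': -0.10026727474312905, 'R': array([[-0.02461102, -0.99958558,  0.01493199],
       [-0.99696094,  0.02343658, -0.07429414],
       [ 0.07391339, -0.01671506, -0.99712457]]), 't': array([-0.09326352,  0.59906359,  0.9445574 ])}
side {'fx': 492.68671265654876, 'fy': 492.68671265654876, 'cx': 316.9821362757889, 'cy': 202.6145926952997, 'k1': 0.05163597897452749, 'R': array([[-0.80161432, -0.59752713,  0.01938595],
       [-0.38239573,  0.4875389 , -0.78490721],
       [ 0.45955195, -0.63660596, -0.61930999]]), 't': array([0.39673422, 0.32149135, 0.74397056])}
```

View pics/top0.png

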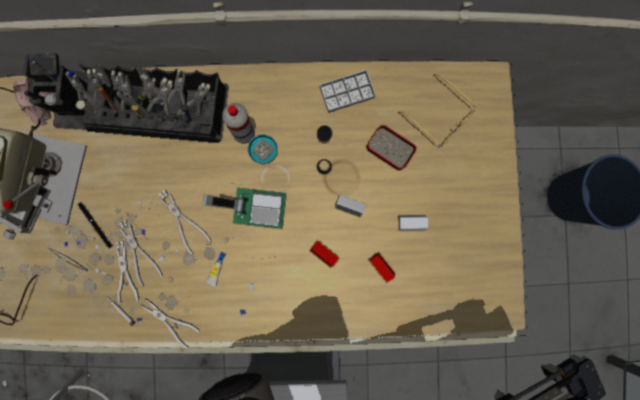

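View pics/side0.png

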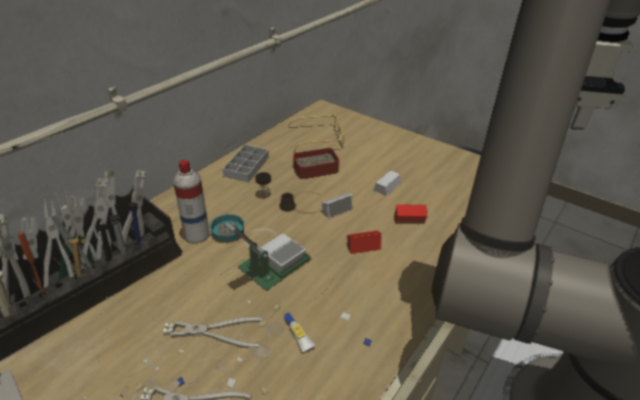

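Seen so far: the carrier is at top (262,208), with its strap towards the left (world +y).

Candidates for the ingots:
- **Grey block on its side:** top (350,205), side view (338,205). This is the side ingot.
- **Pale block:** top (413,222), side view (388,183). This is the flat ingot.
- **Red blocks:** top (324,253) and (382,267). These are the look-alikes and I'll leave them alone.

I'll check this choice in a close crop.

```bash
cat > h.py <<'E'
import numpy as np, cv2
from cell import robot
P={n:robot.camera_params(n) for n in('top','side')}
def proj(n,X):
    p=P[n]; c=np.atleast_2d(X)@p['R'].T+p['t']; s=c[:,:2]/c[:,2:]; s=s*(1+p['k1']*(s**2).sum(1,keepdims=True))
    return s*[p['fx'],p['fy']]+[p['cx'],p['cy']]
def ray(n,uv):
    p=P[n]; d=(np.atleast_2d(uv)-[p['cx'],p['cy']])/[p['fx'],p['fy']]; s=d.copy()
    for _ in range(20): s=d/(1+p['k1']*(s**2).sum(1,keepdims=True))
    v=np.c_[s,np.ones(len(s))]@p['R']; return -p['R'].T@p['t'],v
def onz(n,uv,z):
    o,v=ray(n,uv); return o+v*((z-o[2])/v[:,2:])
def crop(im,x,y,w,h,k):
    c=cv2.resize(im[y:y+h,x:x+w],None,fx=k,fy=k,interpolation=cv2.INTER_CUBIC)
    for i in range(0,w,10): cv2.putText(c,str(x+i),(i*k,8),0,.28,(0,0,255),1); cv2.line(c,(i*k,9),(i*k,14),(0,0,255),1)
    for i in range(0,h,10): cv2.putText(c,str(y+i),(0,i*k+4),0,.28,(0,0,255),1); cv2.line(c,(18,i*k),(24,i*k),(0,0,255),1)
    return c
E
python3 - <<'E'
from h import *
t=cv2.imread('pics/top0.png'); s=cv2.imread('pics/side0.png')
a=np.hstack([crop(t,200,180,100,60,4),crop(s,235,220,80,60,5)[:240,:]]) if 0 else None
A=crop(t,200,180,90,54,5)[:270,:450]; B=crop(s,235,222,70,66,5)[:330,:350]
C=crop(t,325,185,108,54,4)[:,:432]; D=crop(s,315,168,90,54,4)
o=np.zeros((600,800,3),np.uint8)
o[:270,:450]=A; o[:330,450:800]=B; o[334:334+C.shape[0],:432]=C; o[334:334+D.shape[0],436:796]=D
cv2.imwrite('pics/c1.png',o)
for nm,uv,z in [('tray',(262,208),.03),('side',(350,205),.03),('flat',(413,222),.026),('loupe',(324,133),.03),('ring',(324,167),.0),('tin',(391,147),.03),('dish',(263,150),.02),('glue',(216,269),.01),('bottle',(242,135),.02)]:
    print(nm,onz('top',uv,z).round(3), proj('side',onz('top',uv,z)).round())
E
```

```text
tray [[0.567 0.029 0.03 ]] [[279. 251.]]
side [[ 0.57  -0.176  0.03 ]] [[338. 200.]]
flat [[ 0.526 -0.324  0.026]] [[388. 178.]]
loupe [[ 0.741 -0.12   0.03 ]] [[263. 184.]]
ring [[ 0.664 -0.119  0.   ]] [[289. 207.]]
tin [[ 0.704 -0.278  0.03 ]] [[316. 160.]]
dish [[0.706 0.026 0.02 ]] [[230. 226.]]
glue [[0.427 0.143 0.01 ]] [[299. 332.]]
bottle [[0.743 0.076 0.02 ]] [[199. 231.]]
```

View pics/c1.png

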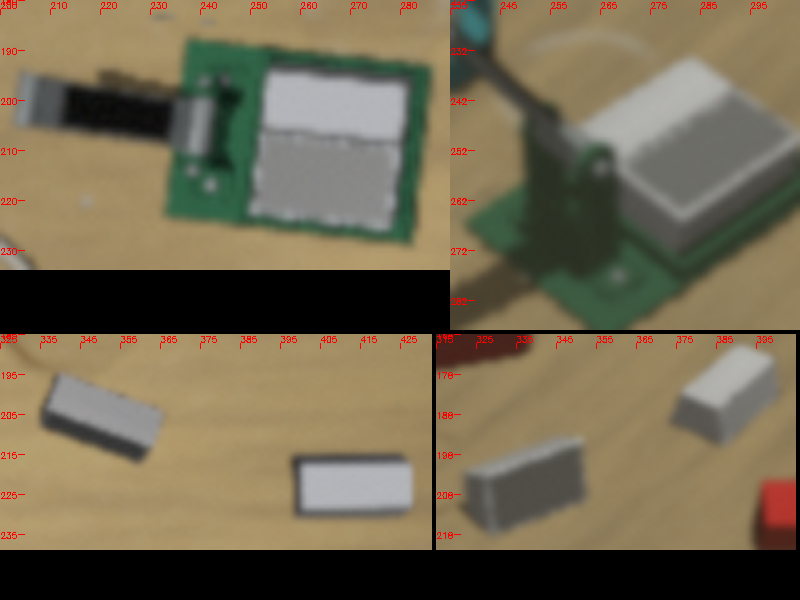

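The crop confirms the choice: the grey block at top (350,205) stands on its sloping side with its dark wide face towards the robot, and the pale one at (413,222) lies wide face down. In the carrier, the bright narrow-up base is on the far side at about (267,201). The wide-up base is on the near side at about (265,216), and the strap is thrown back to (204,200).

```bash
python3 - <<'E'
from h import *
from scipy.optimize import least_squares
from scipy.spatial.transform import Rotation as R
A=lambda p:(np.array(p)+.5)/5-.5+[200,180]
B=lambda p:(np.array(p)-[450,0]+.5)/5-.5+[235,222]
C=lambda p:(np.array(p)-[0,334]+.5)/4-.5+[325,185]
D=lambda p:(np.array(p)-[436,334]+.5)/4-.5+[315,168]
L=.033
def fit(nm,obs,pose,x0):
    def res(q):
        Rm,t=pose(q); return np.concatenate([(proj(n,Rm@np.array(l)+t)[0]-uv) for n,l,uv in obs])
    s=least_squares(res,x0,loss='soft_l1'); print(nm,s.x.round(4),'res px',np.abs(s.fun).reshape(-1,2).round(1).tolist())
# local axes tool: x length, z wide->narrow
def pf(z): return lambda q:(R.from_euler('z',q[2]).as_matrix(),np.array([q[0],q[1],z]))
# flat, x local = world -y-ish => yaw -pi/2 ; local y then = world +x
w,n=.020,.013
obs=[('top',(-L,n,.013),C((302,462))),('top',(L,n,.013),C((412,462))),('top',(L,-n,.013),C((412,512))),('top',(-L,-n,.013),C((300,514))),
('side',(-L,-n,.013),D((718,405))),('side',(-L,n,.013),D((683,392))),('side',(L,n,.013),D((741,347))),('side',(L,-n,.013),D((775,358))),
('side',(-L,w,-.013),D((671,423))),('side',(-L,-w,-.013),D((720,444))),('side',(L,-w,-.013),D((776,393)))]
fit('flat',obs,pf(.013),[.52,-.32,-1.57])
# side: z = away from robot, 15deg down; x length = -y dir
def ps(q):
    x=np.array([np.sin(-q[2]*0)*0+np.cos(q[2]),np.sin(q[2]),0]); h=np.array([-np.sin(q[2]),np.cos(q[2]),0])
    z=h*np.cos(.262)-np.array([0,0,1])*np.sin(.262); return np.c_[x,np.cross(z,x),z],np.array([q[0],q[1],.016])
# with yaw~-pi/2: x=-y world, h=+x world; y=z cross x
Rm,_=ps([0,0,-1.57]); print(Rm.round(2))
u=np.sign(Rm[2,1])
obs=[('top',(-L,u*n,.013),C((60,374))),('top',(L,u*n,.013),C((163,410))),('top',(L,u*w,-.013),C((145,452))),('top',(-L,u*w,-.013),C((45,410))),
('side',(-L,u*w,-.013),D((490,478))),('side',(L,u*w,-.013),D((582,442))),('side',(L,-u*w,-.013),D((582,500))),('side',(-L,-u*w,-.013),D((493,534)))]
fit('side',obs,ps,[.57,-.176,-1.7])
# tray frame: +x -> world +y: yaw +pi/2 ; local y = world -x
def pt(q): return R.from_euler('z',q[2]).as_matrix(),np.array([q[0],q[1],0])
# base pair as a rigid pair: a at far (local y -), top quads; pair centre
obs=[('top',(L,-.0165-n,.032),A((263,70))),('top',(-L,-.0165-n,.032),A((410,82))),('top',(-L,-.0165+n,.032),A((405,139))),('top',(L,-.0165+n,.032),A((258,128))),
('top',(L,.0165+w,.032),A((249,214))),('top',(-L,.0165+w,.032),A((391,230))),
('side',(L,.0165+w,.032),B((682,220))),('side',(-L,-.0165-n,.032),B((690,58))),('side',(-L,.0165+w,.032),B((800,137)))]
fit('pair',obs,pt,[.567,.029,1.6])
for k,e in (('TL',(188,38)),('TR',(432,66)),('BR',(412,244)),('BL',(165,215))): print(k,onz('top',A(e),.008).round(4))
# strap end: top px (18,97) mid outer end, hinge
h=(47+65)/2
E
```

```text
flat [ 0.5261 -0.3257 -1.5976] res px [[0.3, 0.2], [0.1, 0.2], [0.0, 1.7], [0.3, 2.1], [0.4, 0.9], [0.2, 0.0], [0.0, 1.0], [0.7, 0.2], [0.7, 0.0], [1.3, 1.2], [1.7, 1.3]]
[[ 0.   -0.26  0.97]
 [-1.   -0.    0.  ]
 [ 0.   -0.97 -0.26]]
side [ 0.569  -0.1759 -1.9471] res px [[0.8, 0.5], [0.1, 0.2], [1.7, 1.2], [0.1, 0.5], [0.9, 0.1], [0.9, 0.3], [2.4, 1.1], [0.3, 2.1]]
pair [0.5682 0.0211 1.45  ] res px [[0.2, 0.1], [1.0, 0.3], [1.1, 0.0], [0.0, 0.6], [0.0, 0.6], [0.1, 1.0], [0.5, 0.3], [0.4, 0.2], [1.4, 0.3]]
TL [[0.6194 0.0902 0.008 ]]
TR [[ 0.6033 -0.0263  0.008 ]]
BR [[ 0.5189 -0.0152  0.008 ]]
BL [[0.5352 0.1021 0.008 ]]
```

Fits:

| Item | World x, y (m) | Angle (rad) |
|---|---|---|
| Flat ingot | (0.526, -0.326) | length at -1.60 |
| Side ingot | (0.569, -0.176) | length at -1.95 |
| Carrier / bottom pair | (0.567, 0.020) | yaw 1.445 |

I'll approach the flat ingot first.

{"fn": "jog_arm", "kwargs": {
  "deltas": [0.34,0.17,-0.17,0,0,-0.04,0.67,0.34,-0.33,0,0,-0.08,1.0,0.5,-0.5,0,0,-0.1],
  "claw": 1,
  "newtons": 25
}}

```text
time: 0.35
tool_pos: [0.3189, -0.4269, 0.1871]
tool_rot: [3.141, -0.0, 0.266]
contact_force: [-0.3, -1.0, -0.2]
opening: 0.0915
```

{"fn": "jog_arm", "kwargs": {
  "deltas": [0.34,0.17,-0.17,0,0,-0.04,0.67,0.34,-0.33,0,0,-0.08,1.0,0.5,-0.5,0,0,-0.1]
}}

```text
time: 0.6
tool_pos: [0.4196, -0.3762, 0.1367]
tool_rot: [-3.141, 0.0, 0.111]
contact_force: [-0.1, -0.8, 0.1]
opening: 0.092
```

{"fn": "jog_arm", "kwargs": {
  "deltas": [0.34,0.17,-0.17,0,0,-0.04,0.67,0.34,-0.33,0,0,-0.08,1.0,0.5,-0.5,0,0,-0.09,1.07,0.5,-0.5,0,0,-0.09]
}}

```text
out of range
```

{"fn": "jog_arm", "kwargs": {
  "deltas": [0.34,0.17,-0.2,0,0,-0.04,0.67,0.34,-0.4,0,0,-0.08,1.0,0.5,-0.6,0,0,-0.09]
}}

```text
time: 0.85
tool_pos: [0.5181, -0.3268, 0.0774]
tool_rot: [-3.141, 0.001, -0.03]
contact_force: [-0.3, -0.5, 0.3]
opening: 0.0916
```

{"fn": "jog_arm", "kwargs": {
  "deltas": [0.06,0.0,-0.15,0,0,0,0.06,0,-0.4,0,0,0,0.06,0,-0.6,0,0,0,0.06,0,-0.61,0,0,0]
}}

```text
time: 1.18
tool_pos: [0.5207, -0.326, 0.013]
tool_rot: [-3.137, 0.007, -0.026]
contact_force: [-1.0, 0.3, -0.8]
opening: 0.0918
```

{"fn": "jog_arm", "kwargs": {
  "deltas": [0,0,0,0,0,0,0,0,0,0,0,0,0,0,0,0,0,0,0,0,0,0,0,0,0,0,0,0,0,0],
  "claw": 0.65
}}

```text
time: 1.6
tool_pos: [0.5233, -0.3281, 0.0192]
tool_rot: [3.141, -0.002, -0.027]
contact_force: [-0.7, 4.1, 6.7]
opening: 0.0656
```

{"fn": "jog_arm", "kwargs": {
  "deltas": [0,0,0,0,0,0,0,0,0,0,0,0,0,0,0,0,0,0],
  "claw": 0.6
}}

```text
time: 1.85
tool_pos: [0.5233, -0.3281, 0.0192]
tool_rot: [3.141, -0.002, -0.027]
contact_force: [-0.3, 3.6, 6.3]
opening: 0.0657
```

```bash
python3 - <<'E'
from h import *
for i in range(2):
    t=robot.read_camera('top')[:,:,::-1]; s=robot.read_camera('side')[:,:,::-1]
o=robot.observe(); print(o['tool_pos'],o['tool_rot'],o['contact_force'],o['opening'],o['qpos'])
I=np.zeros((360,800,3),np.uint8); I[:,:400]=crop(t,380,190,80,72,5); I[:,400:]=crop(s,345,140,80,72,5); cv2.imwrite('pics/g1.png',I)
E
```

```text
[ 0.52331059 -0.32809256  0.01918244] [ 3.14117106e+00 -1.52207312e-03 -2.69304333e-02] [-0.10099716  2.78449974  6.83250893] 0.06573857049845741 [-6.84314300e-01  7.41003796e-01  1.49212829e+00  7.57091206e-04
  9.06998231e-01  9.12946764e-01]
```

View pics/g1.png

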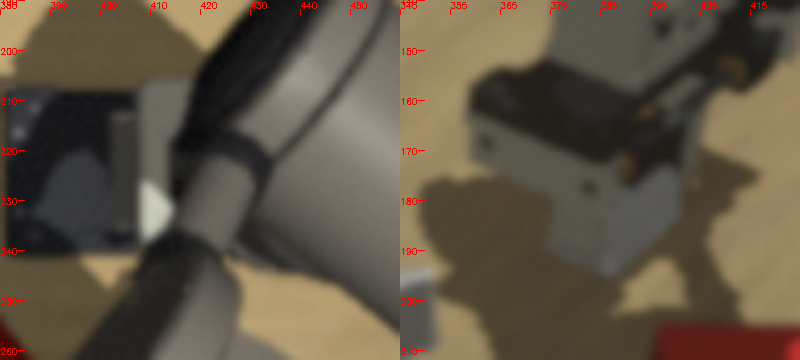

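The side view shows both fingers closed on the ends of the pale ingot near (385,185), opening 65.7 mm. Lifting it and carrying it over.

{"fn": "jog_arm", "kwargs": {
  "deltas": [0,0,0.3,0,0,0,0,0,0.65,0,0,0,0,0,1.0,0,0,0]
}}

```text
time: 2.3
tool_pos: [0.5219, -0.3278, 0.1179]
tool_rot: [-3.14, 0.002, -0.027]
contact_force: [1.0, -1.4, -3.5]
opening: 0.0654
```

{"fn": "jog_arm", "kwargs": {
  "deltas": [0.04,0.3,0,0,0,0.078,0.08,0.6,0,0,0,0.156,0.12,0.9,0,0,0,0.234]
}}

```text
time: 2.55
tool_pos: [0.5344, -0.2378, 0.1183]
tool_rot: [3.141, -0.0, 0.345]
contact_force: [1.4, 1.0, -5.2]
opening: 0.0658
```

{"fn": "jog_arm", "kwargs": {
  "deltas": [0.04,0.3,0,0,0,0.078,0.08,0.6,0,0,0,0.156,0.12,0.9,0,0,0,0.234]
}}

```text
time: 2.8
tool_pos: [0.5464, -0.1469, 0.1176]
tool_rot: [-3.141, 0.0, 0.714]
contact_force: [0.4, 0.5, -5.3]
opening: 0.0658
```

{"fn": "jog_arm", "kwargs": {
  "deltas": [0.04,0.3,0,0,0,0.078,0.08,0.6,0,0,0,0.156,0.12,0.9,0,0,0,0.234]
}}

```text
time: 3.05
tool_pos: [0.5584, -0.0569, 0.1176]
tool_rot: [-3.141, 0.0, 1.082]
contact_force: [0.8, 0.3, -3.7]
opening: 0.066
```

{"fn": "jog_arm", "kwargs": {
  "deltas": [0.04,0.3,0,0,0,0.078,0.08,0.6,-0.1,0,0,0.156,0.1,0.95,-0.3,0,0,0.235,0.1,0.95,-0.3,0,0,0.235]
}}

```text
time: 3.38
tool_pos: [0.5667, 0.0422, 0.0847]
tool_rot: [-3.137, -0.001, 1.456]
contact_force: [-0.9, 0.0, -3.4]
opening: 0.0659
```

```bash
python3 - <<'E'
from h import *
for i in range(2):
    t=robot.read_camera('top')[:,:,::-1]; s=robot.read_camera('side')[:,:,::-1]
o=robot.observe(); print(o['time'],o['tool_pos'],o['tool_rot'],o['contact_force'],o['opening'])
I=np.zeros((450,800,3),np.uint8); I[:,:400]=crop(t,220,165,80,90,5); I[:,400:]=crop(s,225,195,80,90,5); cv2.imwrite('pics/p1.png',I)
E
```

```text
3.5833 [0.56900143 0.03607141 0.08794295] [3.14096436e+00 5.10572384e-04 1.44399343e+00] [ 1.02923115 -0.27648521 -3.65282037] 0.06551364980298109
```

View pics/p1.png

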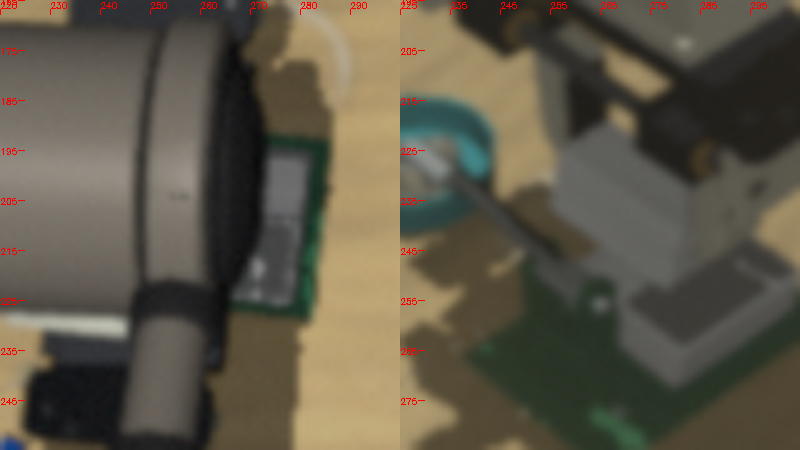

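The ingot hangs over the carrier in the side view, bottom corners near (279,252) and (256,235). I'll check its offset from the TCP.

```bash
python3 - <<'E'
from h import *
K=lambda p:(np.array(p)-[400,0]+.5)/5-.5+[225,195]
ex=np.array([np.cos(1.444),np.sin(1.444),0]); ey=np.array([-ex[1],ex[0],0]); z=np.array([0,0,1])
c=np.array([.569,.0361,.0879-.0192+.013])
for nm,l,uv in [('bot near',(.02,.033,-.013),(672,287)),('bot far',(.02,-.033,-.013),(555,205)),('top near',(.013,.033,.013),(692,200)),('top far',(.013,-.033,.013),(605,123))]:
    X=c+l[0]*ex+l[1]*ey+l[2]*z
    p=proj('side',X)[0]; d=K(uv)-p
    print(nm,p.round(1),'obs',K(uv).round(1),'diff',d.round(1))
X=c; print('px per mm ex',(proj('side',X+.01*ex)-proj('side',X)).round(1)/10,'ey',(proj('side',X+.01*ey)-proj('side',X)).round(1)/10,'z',(proj('side',X+.01*z)-proj('side',X)).round(1)/10)
# bottom pair top corners in the same view for registration, tray (0.567,.020)
o=np.array([.567,.020,.032])
for l,uv in [((.033,.0365),(675,388)),((-.033,.0365),(797,300))]:
    p=proj('side',o+l[0]*ex+l[1]*ey)[0]; print('pair',p.round(1),K(uv).round(1))
E
```

```text
bot near [279.2 251.8] obs [279. 252.] diff [-0.2  0.2]
bot far [255.9 234.8] obs [255.6 235.6] diff [-0.3  0.8]
top near [281.7 239.6] obs [283.  234.6] diff [ 1.3 -5. ]
top far [257.9 222.8] obs [265.6 219.2] diff [ 7.7 -3.6]
px per mm ex [[-0.4   0.25]] ey [[0.36 0.25]] z [[-0.02 -0.4 ]]
pair [282.2 265.9] [279.6 272.2]
pair [306.9 248.8] [304.  254.6]
```

{"fn": "jog_arm", "kwargs": {
  "deltas": [0,0,-0.15,0,0,0,0,0,-0.28,0,0,0,0,0,-0.34,0,0,0,0,0,-0.34,0,0,0]
}}

```text
time: 3.92
tool_pos: [0.5681, 0.0355, 0.0528]
tool_rot: [-3.14, 0.0, 1.443]
contact_force: [0.1, -0.0, -3.5]
opening: 0.066
```

{"fn": "jog_arm", "kwargs": {
  "deltas": [0,0,-0.01,0,0,0,0,0,-0.02,0,0,0,0,0,-0.02,0,0,0]
}}

```text
time: 4.17
tool_pos: [0.5693, 0.0365, 0.0523]
tool_rot: [3.14, -0.0, 1.445]
contact_force: [0.3, -0.4, -4.4]
opening: 0.0659
```

{"fn": "jog_arm", "kwargs": {
  "deltas": [0,0,-0.01,0,0,0,0,0,-0.01,0,0,0]
}}

```text
time: 4.33
tool_pos: [0.5693, 0.0367, 0.0513]
tool_rot: [3.14, 0.0, 1.445]
contact_force: [0.6, -0.2, -2.1]
opening: 0.066
```

{"fn": "jog_arm", "kwargs": {
  "deltas": [0,0,-0.006,0,0,0,0,0,-0.006,0,0,0]
}}

```text
time: 4.5
tool_pos: [0.5693, 0.0367, 0.0512]
tool_rot: [3.14, 0.0, 1.445]
contact_force: [-1.3, -0.8, 4.2]
opening: 0.0658
```

{"fn": "jog_arm", "kwargs": {
  "deltas": [0,0,0,0,0,0,0,0,0,0,0,0,0,0,0,0,0,0,0,0,0,0,0,0],
  "claw": 0.9
}}

```text
time: 4.83
tool_pos: [0.5689, 0.0369, 0.0501]
tool_rot: [3.141, -0.0, 1.445]
contact_force: [0.7, 0.4, -1.1]
opening: 0.0816
```

{"fn": "jog_arm", "kwargs": {
  "deltas": [0,0,0.2,0,0,0,0,0,0.6,0,0,0,0,0,0.95,0,0,0]
}}

```text
time: 5.08
tool_pos: [0.5682, 0.0369, 0.1456]
tool_rot: [-3.139, 0.0, 1.445]
contact_force: [1.5, 0.3, 0.8]
opening: 0.0825
```

Released cleanly. Now moving over the side ingot and turning the wrist on the way.

{"fn": "jog_arm", "kwargs": {
  "deltas": [0,-0.12,0,0,0,-0.073,0,-0.25,0,0,0,-0.145,0,-0.38,0,0,0,-0.218,0,-0.5,0,0,0,-0.29],
  "claw": 1
}}

```text
time: 5.42
tool_pos: [0.5688, -0.0137, 0.1453]
tool_rot: [3.141, -0.0, 0.984]
contact_force: [-0.2, -0.2, -1.2]
opening: 0.0915
```

{"fn": "jog_arm", "kwargs": {
  "deltas": [0,-0.13,0,0,0,-0.073,0,-0.27,0,0,0,-0.145,0,-0.4,0,0,0,-0.218,0,-0.53,0,0,0,-0.29]
}}

```text
time: 5.75
tool_pos: [0.5688, -0.0668, 0.1449]
tool_rot: [-3.142, 0.0, 0.528]
contact_force: [-0.2, -0.6, 0.9]
opening: 0.092
```

{"fn": "jog_arm", "kwargs": {
  "deltas": [-0.02,-0.13,0,0,0,-0.073,-0.04,-0.27,0,0,0,-0.145,-0.06,-0.4,0,0,0,-0.218,-0.08,-0.53,0,0,0,-0.29]
}}

```text
time: 6.08
tool_pos: [0.5607, -0.1198, 0.1449]
tool_rot: [-3.142, 0.0, 0.073]
contact_force: [0.5, -0.9, -0.3]
opening: 0.0917
```

{"fn": "jog_arm", "kwargs": {
  "deltas": [-0.05,-0.13,0,0,0,-0.073,-0.1,-0.27,0,0,0,-0.145,-0.15,-0.4,0,0,0,-0.218,-0.2,-0.53,0,0,0,-0.29]
}}

```text
time: 6.42
tool_pos: [0.5406, -0.1728, 0.1449]
tool_rot: [3.142, 0.0, -0.383]
contact_force: [0.1, 0.8, -0.5]
opening: 0.0918
```

{"fn": "jog_arm", "kwargs": {
  "deltas": [0,0,0,-0.026,-0.066,0,0,0,0,-0.052,-0.132,0,0,0,0,-0.079,-0.2,0,0,0,0,-0.105,-0.266,0,0,0,0,-0.105,-0.266,0]
}}

```text
time: 6.83
tool_pos: [0.5362, -0.1699, 0.1425]
tool_rot: [-3.141, -0.446, -0.377]
contact_force: [-0.8, 0.8, -1.5]
opening: 0.0913
```

```bash
python3 - <<'E'
from h import *
t=robot.read_camera('top')[:,:,::-1]; s=robot.read_camera('side')[:,:,::-1]
o=robot.observe(); print(o['time'],o['tool_pos'],o['tool_rot'],o['contact_force'],o['opening'],o['qpos'])
I=np.zeros((600,800,3),np.uint8); I[:300,:400]=crop(t,235,180,80,60,5); I[:300,400:]=crop(s,235,210,80,60,5)
I[300:600,:400]=crop(t,320,175,80,60,5); I[300:600,400:]=crop(s,300,175,80,60,5)
cv2.imwrite('pics/p2.png',I)
E
```

```text
6.9333 [ 0.5403944  -0.17194165  0.14508849] [-3.14071645 -0.44551549 -0.37737771] [ 1.1520578  -0.06553869  0.04605864] 0.0919673948074718 [-0.46408508  0.33523183  1.93026775  0.09100738  0.43368717  1.40989123]
```

View pics/p2.png

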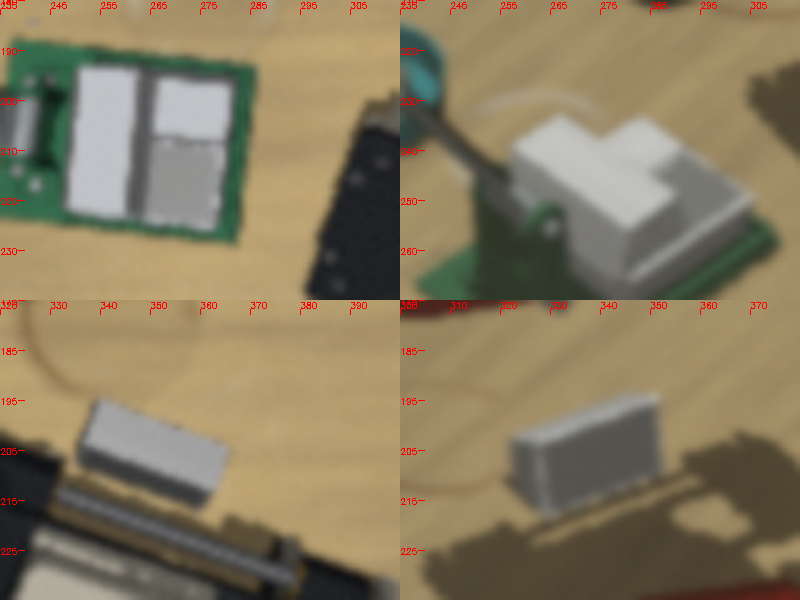

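The first ingot lies squarely across the pair, top view (255,208), touching nothing else. For the side ingot I need to know how far the tool can tilt, so I'll fit the arm's geometry.

```bash
cat > kin.py <<'E'
import numpy as np
from scipy.optimize import least_squares
e=.0764
S=[((.2181759,-.477086,.23705),(.34269,1.52505,1.27535)),((.52331,-.32809,.01918),(.741,1.49213,.907)),((.5404,-.17194,.14509),(.33523,1.93027,.43369))]
def fk(k,q2,q3,q5):
    a2,a3,L,z0,r0=k; f=q2+q3; s=f+q5
    return np.array([r0+a2*np.sin(q2)+a3*np.sin(f)+L*np.sin(s), z0+a2*np.cos(q2)+a3*np.cos(f)+L*np.cos(s)])
def res(k): return np.concatenate([fk(k,*q)-[np.sqrt(x*x+y*y-e*e),z] for (x,y,z),q in S]+[[.05*k[4]]])
K=least_squares(res,[.4,.4,.25,.3,0]).x
def ik(r,z,tilt):  # tilt>0 outward, r from base axis
    rp=np.sqrt(r*r-e*e); s=np.pi-tilt
    g=lambda q:np.r_[fk(K,q[0],q[1],s-q[0]-q[1])-[rp,z]]
    o=least_squares(g,[.5,1.8]); q=o.x; return [*q.round(2),round(s-q.sum(),2)],round(o.cost**.5,4)
E
python3 - <<'E'
from kin import *
print(K.round(4),np.abs(res(K)).round(4))
for r,z,t in [(.595,.02,25),(.595,.02,20),(.595,.02,15),(.595,.02,0),(.5,.02,-55),(.55,.02,-55),(.595,.02,-55),(.595,.02,-60),(.595,.02,-75),(.567,.05,-60),(.567,.05,-55)]: print(r,z,t,ik(r,z,np.radians(t)))
E
```

```text
[0.4753 0.3673 0.2804 0.179  0.0046] [0.0039 0.0017 0.0026 0.0042 0.0013 0.0058 0.0002]
0.595 0.02 25 ([np.float64(0.58), np.float64(1.96), np.float64(0.16)], np.float64(0.0))
0.595 0.02 20 ([np.float64(0.59), np.float64(1.89), np.float64(0.31)], np.float64(0.0))
0.595 0.02 15 ([np.float64(0.61), np.float64(1.82), np.float64(0.45)], np.float64(0.0))
0.595 0.02 0 ([np.float64(0.7), np.float64(1.58), np.float64(0.86)], np.float64(0.0))
0.5 0.02 -55 ([np.float64(1.09), np.float64(1.11), np.float64(1.9)], np.float64(0.0))
0.55 0.02 -55 ([np.float64(1.2), np.float64(0.84), np.float64(2.05)], np.float64(0.0))
0.595 0.02 -55 ([np.float64(1.34), np.float64(0.52), np.float64(2.24)], np.float64(0.0))
0.595 0.02 -60 ([np.float64(1.43), np.float64(0.37), np.float64(2.39)], np.float64(0.0))
0.595 0.02 -75 ([np.float64(1.67), np.float64(-0.0), np.float64(2.78)], np.float64(0.0128))
0.567 0.05 -60 ([np.float64(1.28), np.float64(0.64), np.float64(2.27)], np.float64(0.0))
0.567 0.05 -55 ([np.float64(1.21), np.float64(0.73), np.float64(2.16)], np.float64(0.0))
```

{"fn": "jog_arm", "kwargs": {
  "deltas": [0.13,0,0,0.02,0.055,0,0.27,-0.03,-0.1,0.043,0.109,0,0.27,-0.03,-0.3,0.043,0.109,0,0.27,-0.03,-0.6,0.043,0.109,0],
  "newtons": 35
}}

```text
time: 7.27
tool_pos: [0.5736, -0.1778, 0.0883]
tool_rot: [3.141, -0.272, -0.377]
contact_force: [-0.4, 0.9, -0.1]
opening: 0.0918
```

{"fn": "jog_arm", "kwargs": {
  "deltas": [0,0,-0.2,0,0,0,0,0,-0.4,0,0,0,0,0,-0.6,0,0,0,0,0,-0.61,0,0,0,0,0,-0.61,0,0,0]
}}

```text
time: 7.68
tool_pos: [0.5687, -0.1756, 0.0234]
tool_rot: [-3.141, -0.262, -0.377]
contact_force: [-0.9, 0.5, 0.2]
opening: 0.0922
```

{"fn": "jog_arm", "kwargs": {
  "deltas": [0,0,0,0,0,0,0,0,0,0,0,0,0,0,0,0,0,0,0,0,0,0,0,0,0,0,0,0,0,0],
  "claw": 0.6
}}

```text
time: 8.1
tool_pos: [0.5684, -0.1756, 0.0252]
tool_rot: [3.141, -0.267, -0.377]
contact_force: [-1.6, -0.9, 5.0]
opening: 0.0658
```

{"fn": "jog_arm", "kwargs": {
  "deltas": [0,0,0,0,0,0,0,0,0.1,0,0,0,-0.1,0.04,0.3,0,0,0,-0.2,0.08,0.6,0,0,0,-0.3,0.12,0.8,0,0,0]
}}

```text
time: 8.52
tool_pos: [0.5371, -0.1628, 0.1054]
tool_rot: [-3.141, -0.264, -0.377]
contact_force: [0.9, -0.9, -3.8]
opening: 0.0655
```

```bash
python3 - <<'E'
from h import *
s=robot.read_camera('side')[:,:,::-1]
o=robot.observe(); print(o['time'],o['tool_pos'],o['tool_rot'],o['contact_force'],o['opening'],o['qpos'])
cv2.imwrite('pics/p3.png',crop(s,280,140,120,100,5))
E
```

```text
8.5667 [ 0.53701229 -0.16258925  0.10875138] [-3.14154466 -0.26790946 -0.37661038] [-0.48611644  0.61167152 -0.18390707] 0.06587380285595587 [-0.4398572   0.43073288  1.83194067  0.02922196  0.61172378  1.48587493]
```

View pics/p3.png

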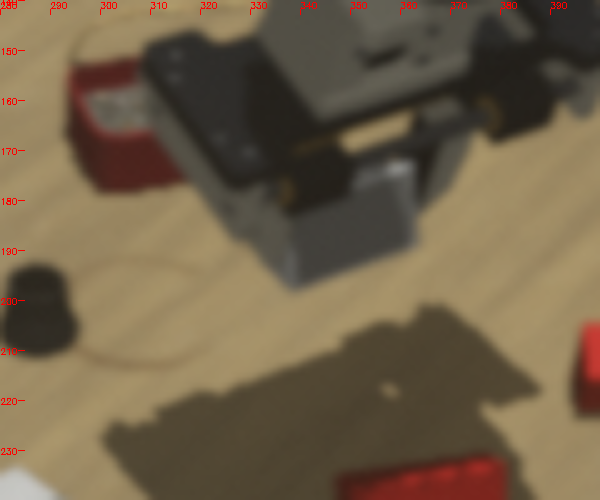

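The side view shows the ingot held up by both fingers at (350,185) with its wide face still towards the robot. Now rolling it about its length.

{"fn": "jog_arm", "kwargs": {
  "deltas": [0,0,0,0.0285,0.0723,0,0,0,0,0.057,0.1446,0,0,0,0,0.0855,0.217,0,0,0,0,0.114,0.289,0,0,0,0,0.1425,0.3615,0]
}}

```text
time: 8.98
tool_pos: [0.5382, -0.1633, 0.1048]
tool_rot: [3.141, 0.349, -0.377]
contact_force: [0.4, -0.5, -4.9]
opening: 0.0657
```

{"fn": "jog_arm", "kwargs": {
  "deltas": [0,0,0,0.0285,0.0723,0,0,0,0,0.057,0.1446,0,0,0,0,0.0855,0.217,0,0,0,0,0.114,0.289,0,0,0,0,0.1425,0.3615,0]
}}

```text
time: 9.4
tool_pos: [0.5384, -0.1634, 0.1037]
tool_rot: [3.139, 0.959, -0.378]
contact_force: [1.0, 0.0, -4.3]
opening: 0.0657
```

{"fn": "jog_arm", "kwargs": {
  "deltas": [0,0,-0.2,0,0,0,0,0,-0.5,0,0,0,0,0,-0.8,0,0,0,0,0,-0.8,0,0,0]
}}

```text
time: 9.73
tool_pos: [0.5363, -0.1626, 0.0186]
tool_rot: [3.14, 0.962, -0.378]
contact_force: [0.3, -0.1, -3.9]
opening: 0.0652
```

```bash
python3 - <<'E'
from h import *
s=robot.read_camera('side')[:,:,::-1]
o=robot.observe(); print(o['time'],o['tool_pos'],o['tool_rot'],o['contact_force'],o['opening'],o['qpos'])
from scipy.spatial.transform import Rotation as R
print(R.from_euler('xyz',o['tool_rot']).as_matrix()[:,2])
cv2.imwrite('pics/p4.png',crop(s,280,150,120,100,5))
E
```

```text
9.7833 [ 0.53686067 -0.16274916  0.02055437] [ 3.13959148  0.95988097 -0.37780791] [ 0.50501652 -0.12501498 -4.61841552] 0.06553679206550807 [-0.4136521   1.23558396  0.74147018 -0.03685397  2.12377273  1.53086544]
[-0.7620917   0.30030073 -0.57361634]
```

View pics/p4.png

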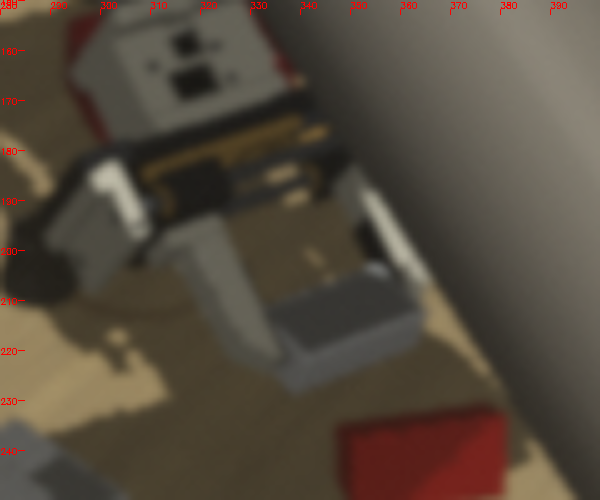

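The ingot is now held with its dark wide face up at (330,207), just above the table. Creeping down.

{"fn": "jog_arm", "kwargs": {
  "deltas": [0,0,-0.01,0,0,0,0,0,-0.02,0,0,0,0,0,-0.02,0,0,0]
}}

```text
time: 10.03
tool_pos: [0.5382, -0.1633, 0.0225]
tool_rot: [3.139, 0.954, -0.378]
contact_force: [0.5, 0.7, -3.9]
opening: 0.0657
```

{"fn": "jog_arm", "kwargs": {
  "deltas": [0,0,-0.01,0,0,0,0,0,-0.01,0,0,0]
}}

```text
time: 10.2
tool_pos: [0.538, -0.1633, 0.0215]
tool_rot: [3.139, 0.954, -0.378]
contact_force: [0.7, 0.8, -4.1]
opening: 0.0656
```

{"fn": "jog_arm", "kwargs": {
  "deltas": [0,0,-0.008,0,0,0,0,0,-0.008,0,0,0]
}}

```text
time: 10.37
tool_pos: [0.5379, -0.1632, 0.0204]
tool_rot: [3.139, 0.955, -0.378]
contact_force: [0.7, -0.2, -3.6]
opening: 0.0657
```

{"fn": "jog_arm", "kwargs": {
  "deltas": [0,0,-0.01,0,0,0,0,0,-0.015,0,0,0,0,0,-0.015,0,0,0]
}}

```text
time: 10.62
tool_pos: [0.5377, -0.1632, 0.0186]
tool_rot: [3.139, 0.956, -0.378]
contact_force: [-0.4, 0.2, -4.0]
opening: 0.0657
```

{"fn": "jog_arm", "kwargs": {
  "deltas": [0,0,-0.008,0,0,0,0,0,-0.008,0,0,0]
}}

```text
time: 10.78
tool_pos: [0.5378, -0.1632, 0.0178]
tool_rot: [3.139, 0.956, -0.378]
contact_force: [0.3, 0.1, -4.0]
opening: 0.0659
```

{"fn": "jog_arm", "kwargs": {
  "deltas": [0,0,-0.008,0,0,0,0,0,-0.008,0,0,0]
}}

```text
time: 10.95
tool_pos: [0.5378, -0.1632, 0.017]
tool_rot: [3.139, 0.956, -0.378]
contact_force: [1.2, -0.9, -3.8]
opening: 0.0659
```

{"fn": "jog_arm", "kwargs": {
  "deltas": [0,0,-0.008,0,0,0,0,0,-0.008,0,0,0]
}}

```text
time: 11.12
tool_pos: [0.5378, -0.1632, 0.0169]
tool_rot: [3.139, 0.956, -0.378]
contact_force: [0.2, 0.6, 0.1]
opening: 0.0656
```

{"fn": "jog_arm", "kwargs": {
  "deltas": [0,0,-0.008,0,0,0,0,0,-0.008,0,0,0]
}}

```text
time: 11.28
tool_pos: [0.5379, -0.1633, 0.0168]
tool_rot: [3.139, 0.956, -0.378]
contact_force: [1.9, -0.3, 6.1]
opening: 0.0658
```

{"fn": "jog_arm", "kwargs": {
  "deltas": [0,0,0,0,0,0,0,0,0,0,0,0,0,0,0,0,0,0,0,0,0,0,0,0],
  "claw": 1
}}

```text
time: 11.62
tool_pos: [0.5377, -0.1632, 0.0153]
tool_rot: [3.139, 0.956, -0.378]
contact_force: [0.9, 0.2, 0.0]
opening: 0.0878
```

{"fn": "jog_arm", "kwargs": {
  "deltas": [0.12,-0.05,0.09,0,0,0,0.3,-0.12,0.22,0,0,0,0.46,-0.18,0.34,0,0,0]
}}

```text
time: 11.87
tool_pos: [0.5841, -0.1813, 0.0503]
tool_rot: [3.139, 0.956, -0.378]
contact_force: [0.1, -1.0, 0.1]
opening: 0.0914
```

{"fn": "jog_arm", "kwargs": {
  "deltas": [0,0,0.2,0,0,0,0,0,0.4,-0.028,-0.071,0,-0.05,0.02,0.55,-0.056,-0.142,0,-0.15,0.06,0.7,-0.084,-0.213,0,-0.25,0.1,0.75,-0.112,-0.284,0]
}}

```text
time: 12.28
tool_pos: [0.5589, -0.1713, 0.127]
tool_rot: [3.14, 0.466, -0.378]
contact_force: [0.4, -0.7, 1.1]
opening: 0.0915
```

{"fn": "jog_arm", "kwargs": {
  "deltas": [-0.1,0.04,0,-0.028,-0.071,0,-0.2,0.08,0,-0.056,-0.142,0,-0.28,0.11,0,-0.084,-0.213,0,-0.28,0.11,0,-0.112,-0.284,0,-0.28,0.11,0,-0.112,-0.284,0]
}}

```text
time: 12.7
tool_pos: [0.5257, -0.1575, 0.125]
tool_rot: [3.141, -0.004, -0.377]
contact_force: [-0.6, 0.9, -0.8]
opening: 0.0917
```

```bash
python3 - <<'E'
from h import *
t=robot.read_camera('top')[:,:,::-1];s=robot.read_camera('side')[:,:,::-1]
o=robot.observe(); print(o['time'],o['tool_pos'],o['tool_rot'],o['contact_force'],o['opening'],o['qpos'])
I=np.zeros((400,800,3),np.uint8); I[:,:400]=crop(t,320,180,80,80,5); I[:,400:]=crop(s,300,170,80,80,5); cv2.imwrite('pics/p5.png',I)
E
```

```text
12.8 [ 0.53008901 -0.15989832  0.12586959] [ 3.14116905e+00 -1.48196219e-03 -3.77109446e-01] [ 0.54641966 -0.18266541  0.22846328] 0.09152984365155967 [-4.31200084e-01  5.04589363e-01  1.59964104e+00 -3.98536077e-04
  1.03585959e+00  1.51690891e+00]
```

View pics/p5.png

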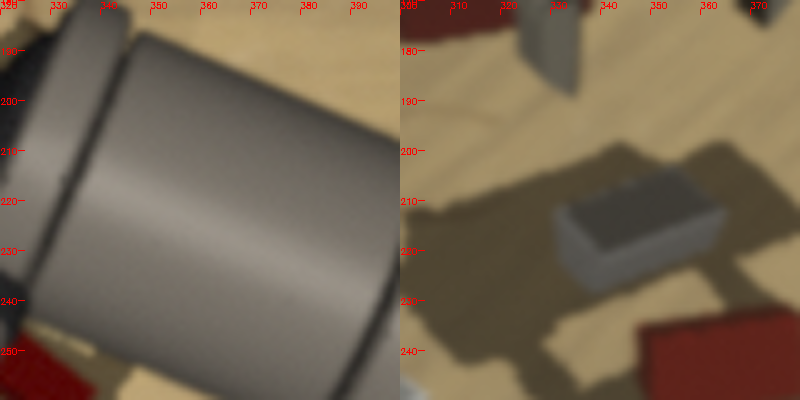

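In the side view the ingot stands narrow face down, wide face up: corners of the top face at about (331,211), (340,220), (365,211) and (356,203).

```bash
python3 - <<'E'
from h import *
K=lambda p:(np.array(p)-[400,0]+.5)/5-.5+[300,170]
c=np.array([onz('side',K(p),.026)[0] for p in [(555,208),(602,250),(725,208),(680,165)]]); print(c.round(4),c.mean(0).round(4))
d=(c[2]-c[1])+(c[3]-c[0]); print(np.arctan2(d[1],d[0]), np.linalg.norm(c[2]-c[1]),np.linalg.norm(c[1]-c[0]))
E
```

```text
[[ 0.5618 -0.1385  0.026 ]
 [ 0.5295 -0.1278  0.026 ]
 [ 0.5033 -0.1844  0.026 ]
 [ 0.5354 -0.1977  0.026 ]] [ 0.5325 -0.1621  0.026 ]
-1.9976611639698423 0.062339072749147614 0.03400789639061502
```

{"fn": "jog_arm", "kwargs": {
  "deltas": [0.01,0,-0.3,0,0,0,0.015,-0.01,-0.65,0,0,0,0.015,-0.01,-0.9,0,0,0]
}}

```text
time: 13.05
tool_pos: [0.5337, -0.162, 0.0325]
tool_rot: [3.141, -0.001, -0.377]
contact_force: [-0.4, 0.2, -0.5]
opening: 0.0921
```

{"fn": "jog_arm", "kwargs": {
  "deltas": [0,0,-0.1,0,0,0,0,0,-0.19,0,0,0,0,0,-0.19,0,0,0]
}}

```text
time: 13.3
tool_pos: [0.5326, -0.1614, 0.014]
tool_rot: [3.141, -0.0, -0.377]
contact_force: [-0.6, 0.3, -0.0]
opening: 0.092
```

{"fn": "jog_arm", "kwargs": {
  "deltas": [0,0,0,0,0,0,0,0,0,0,0,0,0,0,0,0,0,0,0,0,0,0,0,0,0,0,0,0,0,0],
  "claw": 0.6,
  "newtons": 25
}}

```text
time: 13.72
tool_pos: [0.5329, -0.1614, 0.0166]
tool_rot: [3.141, -0.005, -0.377]
contact_force: [-0.3, -0.7, 3.5]
opening: 0.0657
```

{"fn": "jog_arm", "kwargs": {
  "deltas": [0,0,0,0,0,0,0,0,0,0,0,0]
}}

```text
time: 13.88
tool_pos: [0.5329, -0.1614, 0.0166]
tool_rot: [3.141, -0.005, -0.377]
contact_force: [-0.3, 0.6, 5.9]
opening: 0.0659
```

{"fn": "jog_arm", "kwargs": {
  "deltas": [0,0,0.25,0,0,0,0,0,0.6,0,0,0,0,0,0.95,0,0,0]
}}

```text
time: 14.13
tool_pos: [0.5309, -0.1606, 0.1102]
tool_rot: [3.141, 0.001, -0.377]
contact_force: [0.8, -0.6, -3.7]
opening: 0.0655
```

{"fn": "jog_arm", "kwargs": {
  "deltas": [0.02,0.1,0,0,0,0.073,0.04,0.2,0,0,0,0.145,0.06,0.3,0,0,0,0.218,0.08,0.4,0,0,0,0.29]
}}

```text
time: 14.47
tool_pos: [0.5397, -0.1206, 0.1103]
tool_rot: [-3.141, -0.002, 0.084]
contact_force: [-0.3, 0.2, -3.7]
opening: 0.066
```

{"fn": "jog_arm", "kwargs": {
  "deltas": [0.02,0.1,0,0,0,0.073,0.04,0.2,0,0,0,0.145,0.06,0.3,0,0,0,0.218,0.08,0.4,0,0,0,0.29]
}}

```text
time: 14.8
tool_pos: [0.5476, -0.0805, 0.1099]
tool_rot: [-3.141, -0.002, 0.54]
contact_force: [0.5, 0.1, -3.3]
opening: 0.066
```

{"fn": "jog_arm", "kwargs": {
  "deltas": [0.02,0.1,0,0,0,0.073,0.04,0.2,0,0,0,0.145,0.06,0.3,0,0,0,0.218,0.08,0.4,0,0,0,0.29]
}}

```text
time: 15.13
tool_pos: [0.5556, -0.0406, 0.1099]
tool_rot: [-3.14, -0.003, 0.995]
contact_force: [0.7, 0.1, -5.0]
opening: 0.0657
```

{"fn": "jog_arm", "kwargs": {
  "deltas": [0.02,0.1,0,0,0,0.073,0.04,0.2,0,0,0,0.145,0.06,0.3,-0.1,0,0,0.218,0.075,0.4,-0.35,0,0,0.29,0.075,0.4,-0.35,0,0,0.29]
}}

```text
time: 15.55
tool_pos: [0.5608, 0.0007, 0.0715]
tool_rot: [-3.134, -0.004, 1.451]
contact_force: [-2.3, 0.1, -5.0]
opening: 0.0658
```

```bash
python3 - <<'E'
from h import *
for i in range(3): s=robot.read_camera('side')[:,:,::-1]
t=robot.read_camera('top')[:,:,::-1]
o=robot.observe(); print(o['time'],o['tool_pos'],o['tool_rot'],o['contact_force'],o['opening'],o['qpos'])
I=np.zeros((560,800,3),np.uint8); I[:,:240]=crop(t,230,170,30,70,8);I[:,240:]=crop(s,240,210,70,70,8); cv2.imwrite('pics/p6.png',I)
E
```

```text
15.75 [ 0.56410996 -0.00172523  0.0762348 ] [ 3.1405579  -0.00328011  1.4422978 ] [ 0.28569906  0.50055206 -3.0784145 ] 0.06582094089700756 [-0.14071896  0.58498291  1.6172579   0.00408201  0.93836121 -0.01463003]
```

View pics/p6.png

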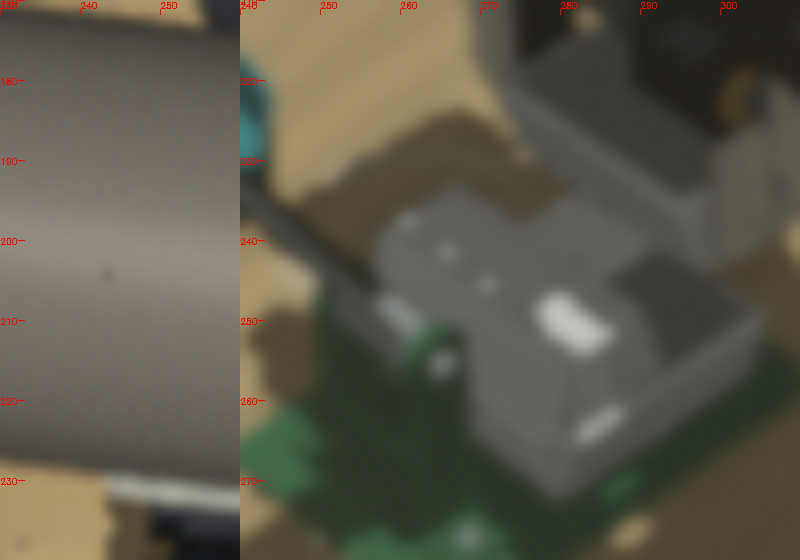

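The side view shows the ingot hanging right of the first one, dark wide face up. Its near edge runs from about (274,221) to (295,233), and the first ingot sits undisturbed at (268,245).

```bash
python3 - <<'E'
from h import *
K=lambda p:(np.array(p)-[240,0]+.5)/8-.5+[240,210]
yw=1.4423; ex=np.array([np.cos(yw),np.sin(yw),0]); ey=np.array([-ex[1],ex[0],0]); z=np.array([0,0,1])
T=np.array([.5641,-.0017,.0762]); zt=.0762-.0166+.026
for p in [(683,192),(600,146),(540,112)]:
    X=onz('side',K(p),zt)[0]; print('held edge',((X-T)@ex).round(4),((X-T)@ey).round(4))
# lying flat ingot: top far-left corner of narrow face etc at z=.058; bottom wide edge z=.032
o=np.array([.567,.020,0])
for p,zz in [((455,180),.058),((560,500),.006),((765,318),.032),((715,243),.058),((465,330),.032)]:
    X=onz('side',K(p),zz)[0]; print(p,'carrier x,y',((X-o)@ex).round(4),((X-o)@ey).round(4))
E
```

```text
held edge 0.0155 0.0308
held edge 0.0182 0.0052
held edge 0.02 -0.014
(455, 180) carrier x,y 0.0091 -0.0339
(560, 500) carrier x,y 0.031 0.0259
(765, 318) carrier x,y -0.0297 0.0351
(715, 243) carrier x,y -0.0203 0.0273
(465, 330) carrier x,y 0.0253 -0.0136
```

{"fn": "jog_arm", "kwargs": {
  "deltas": [0,0,-0.1,0,0,0,0,0,-0.2,0,0,0,0,0,-0.26,0,0,0,0,0,-0.26,0,0,0]
}}

```text
time: 16.08
tool_pos: [0.5633, -0.0015, 0.0485]
tool_rot: [-3.141, -0.003, 1.444]
contact_force: [-0.9, -0.6, -3.9]
opening: 0.0659
```

{"fn": "jog_arm", "kwargs": {
  "deltas": [0.002,0.015,0,0,0,0,0.004,0.03,0,0,0,0,0.004,0.03,0,0,0,0]
}}

```text
time: 16.33
tool_pos: [0.5642, 0.0021, 0.0495]
tool_rot: [3.141, -0.004, 1.445]
contact_force: [0.0, -0.1, -3.9]
opening: 0.0658
```

{"fn": "jog_arm", "kwargs": {
  "deltas": [0.001,0.007,0,0,0,0,0.001,0.007,0,0,0,0]
}}

```text
time: 16.5
tool_pos: [0.5644, 0.0027, 0.0496]
tool_rot: [3.141, -0.003, 1.445]
contact_force: [-0.3, 0.4, -4.8]
opening: 0.0652
```

{"fn": "jog_arm", "kwargs": {
  "deltas": [0.001,0.007,0,0,0,0,0.001,0.007,0,0,0,0]
}}

```text
time: 16.67
tool_pos: [0.5644, 0.0033, 0.0496]
tool_rot: [3.141, -0.004, 1.445]
contact_force: [0.4, 0.4, -4.2]
opening: 0.0658
```

{"fn": "jog_arm", "kwargs": {
  "deltas": [0.001,0.005,0,0,0,0,0.001,0.005,0,0,0,0]
}}

```text
time: 16.83
tool_pos: [0.5645, 0.0038, 0.0496]
tool_rot: [3.141, -0.004, 1.445]
contact_force: [0.1, 0.6, -5.1]
opening: 0.0659
```

{"fn": "jog_arm", "kwargs": {
  "deltas": [0.001,0.005,0,0,0,0,0.001,0.005,0,0,0,0]
}}

```text
time: 17.0
tool_pos: [0.5646, 0.0043, 0.0496]
tool_rot: [3.141, -0.004, 1.445]
contact_force: [-0.0, 0.8, -3.9]
opening: 0.0659
```

{"fn": "jog_arm", "kwargs": {
  "deltas": [0.001,0.005,0,0,0,0,0.001,0.005,0,0,0,0]
}}

```text
time: 17.17
tool_pos: [0.5647, 0.0048, 0.0495]
tool_rot: [3.141, -0.004, 1.445]
contact_force: [-0.1, -0.1, -4.4]
opening: 0.0657
```

{"fn": "jog_arm", "kwargs": {
  "deltas": [0.001,0.005,0,0,0,0,0.001,0.005,0,0,0,0]
}}

```text
time: 17.33
tool_pos: [0.5648, 0.0053, 0.0495]
tool_rot: [3.141, -0.003, 1.445]
contact_force: [0.4, 0.1, -4.7]
opening: 0.0658
```

{"fn": "jog_arm", "kwargs": {
  "deltas": [0.001,0.005,0,0,0,0,0.001,0.005,0,0,0,0]
}}

```text
time: 17.5
tool_pos: [0.5649, 0.0058, 0.0495]
tool_rot: [3.141, -0.003, 1.445]
contact_force: [0.8, -0.3, -3.5]
opening: 0.0657
```

{"fn": "jog_arm", "kwargs": {
  "deltas": [0.001,0.005,0,0,0,0,0.001,0.005,0,0,0,0]
}}

```text
time: 17.67
tool_pos: [0.565, 0.0063, 0.0496]
tool_rot: [3.141, -0.004, 1.445]
contact_force: [0.5, 0.1, -4.2]
opening: 0.066
```

```bash
python3 - <<'E'
from h import *
K=lambda p:(np.array(p)+.5)/5-.5+[235,180]
yw=1.445; ex=np.array([np.cos(yw),np.sin(yw),0]); ey=np.array([-ex[1],ex[0],0]); o=np.array([.567,.020,0])
f=lambda ps,z:np.array([onz('top',K(p),z)[0] for p in ps])
F=f([(80,67),(140,68),(128,216),(66,212)],.058); print('flat',((F-o)@ex).round(4),((F-o)@ey).round(4),((F.mean(0)-o)@ex).round(4),((F.mean(0)-o)@ey).round(4))
G=f([(234,82),(228,142),(218,230)],.032); print('pair -x end',((G-o)@ex).round(4),((G-o)@ey).round(4))
H=f([(257,67),(238,242)],.014); print('rim',((H-o)@ex).round(4),((H-o)@ey).round(4))
E
```

```text
flat [0.0345 0.0074 0.0054 0.0335] [-0.0296 -0.0319  0.035   0.0362] 0.0202 0.0024
pair -x end [-0.0334 -0.0336 -0.0334] [-0.0316 -0.0036  0.0374]
rim [-0.0419 -0.0418] [-0.0409  0.0422]
```

{"fn": "jog_arm", "kwargs": {
  "deltas": [0.001,0.005,0,0,0,0,0.001,0.005,0,0,0,0]
}}

```text
time: 17.83
tool_pos: [0.5651, 0.0068, 0.0496]
tool_rot: [3.141, -0.004, 1.445]
contact_force: [0.1, -0.3, -4.0]
opening: 0.0658
```

{"fn": "jog_arm", "kwargs": {
  "deltas": [0.001,0.005,0,0,0,0,0.001,0.005,0,0,0,0]
}}

```text
time: 18.0
tool_pos: [0.5652, 0.0073, 0.0495]
tool_rot: [3.141, -0.004, 1.445]
contact_force: [0.3, -1.0, -4.4]
opening: 0.0658
```

```bash
python3 - <<'E'
from h import *
yw=1.445; ex=np.array([np.cos(yw),np.sin(yw),0]); ey=np.array([-ex[1],ex[0],0]); o=np.array([.567,.020,0])
for z in(.058,.062,.066):
  for uv in [(239.8,204.6),(241,204.7)]:
    X=onz('top',uv,z)[0]; print(z,uv,((X-o)@ex).round(4),((X-o)@ey).round(4))
# green mask extents from the first top picture
t=cv2.imread('pics/top0.png'); hsv=cv2.cvtColor(t,cv2.COLOR_BGR2HSV)
m=cv2.inRange(hsv,(45,70,25),(85,255,255)); m[:, :225]=0; m[:,295:]=0; m[:180]=0; m[240:]=0
c=max(cv2.findContours(m,0,1)[0],key=cv2.contourArea); r=cv2.boxPoints(cv2.minAreaRect(c)); print(r)
for z in(.003,.008,.014):
    X=np.array([onz('top',p,z)[0] for p in r]); print(z,((X-o)@ex).round(4),((X-o)@ey).round(4))
# ears: green blobs, side view: project model ears
print(proj('side',[o+a*ex+b*ey+[0,0,.071] for a in(.047,.065) for b in(-.025,.025)]).round(1).tolist())
print(proj('side',[o+a*ex+b*ey+[0,0,.014] for a,b in [(-.039,.0425),(-.039,-.0425),(.039,.0425)]]).round(1).tolist())
E
```

```text
0.058 (239.8, 204.6) 0.0559 -0.001
0.058 (241, 204.7) 0.0532 -0.001
0.062 (239.8, 204.6) 0.0552 -0.0009
0.062 (241, 204.7) 0.0525 -0.0009
0.066 (239.8, 204.6) 0.0545 -0.0007
0.066 (241, 204.7) 0.0517 -0.0008
[[232.70648 222.49486]
 [236.84985 187.27644]
 [285.7611  193.03072]
 [281.61774 228.24913]]
0.003 [ 0.0782  0.078  -0.0405 -0.0397] [ 0.0416 -0.0433 -0.0415  0.0431]
0.008 [ 0.0772  0.077  -0.0409 -0.0401] [ 0.0415 -0.043  -0.0412  0.043 ]
0.014 [ 0.076   0.0758 -0.0414 -0.0405] [ 0.0414 -0.0425 -0.0408  0.043 ]
[[254.2, 238.6], [271.9, 251.6], [246.8, 243.2], [264.5, 256.5]]
[[311.1, 255.4], [282.0, 235.1], [282.3, 275.8]]
```

{"fn": "jog_arm", "kwargs": {
  "deltas": [-0.001,-0.01,0,0,0,0,-0.003,-0.02,0,0,0,0,-0.003,-0.02,-0.005,0,0,0,-0.003,-0.02,-0.008,0,0,0,-0.003,-0.02,-0.008,0,0,0]
}}

```text
time: 18.42
tool_pos: [0.5649, 0.0052, 0.0487]
tool_rot: [3.141, -0.004, 1.445]
contact_force: [-0.1, -0.3, -4.2]
opening: 0.0655
```

{"fn": "jog_arm", "kwargs": {
  "deltas": [0,0,-0.005,0,0,0,0,0,-0.005,0,0,0]
}}

```text
time: 18.58
tool_pos: [0.5649, 0.0052, 0.0482]
tool_rot: [3.141, -0.003, 1.445]
contact_force: [-0.5, -1.0, -5.1]
opening: 0.0657
```

{"fn": "jog_arm", "kwargs": {
  "deltas": [0,0,-0.005,0,0,0,0,0,-0.005,0,0,0]
}}

```text
time: 18.75
tool_pos: [0.5649, 0.0052, 0.0482]
tool_rot: [3.141, -0.003, 1.445]
contact_force: [-1.4, -0.5, 0.4]
opening: 0.0656
```

{"fn": "jog_arm", "kwargs": {
  "deltas": [0,0,-0.005,0,0,0,0,0,-0.005,0,0,0]
}}

```text
time: 18.92
tool_pos: [0.5649, 0.0052, 0.0481]
tool_rot: [3.141, -0.003, 1.445]
contact_force: [-2.5, 0.7, 5.7]
opening: 0.0661
```

{"fn": "jog_arm", "kwargs": {
  "deltas": [0,0,0,0,0,0,0,0,0,0,0,0,0,0,0,0,0,0,0,0,0,0,0,0],
  "claw": 0.9
}}

```text
time: 19.25
tool_pos: [0.5651, 0.0052, 0.0473]
tool_rot: [3.141, -0.004, 1.445]
contact_force: [0.6, 0.8, 0.5]
opening: 0.0822
```

{"fn": "jog_arm", "kwargs": {
  "deltas": [0,0,0.2,0,0,0,0,0,0.5,0,0,0,0.02,0.17,0.7,0,0,0,0.045,0.34,0.7,0,0,0,0.045,0.34,0.7,0,0,0]
}}

```text
time: 19.67
tool_pos: [0.5705, 0.0414, 0.1188]
tool_rot: [3.138, -0.005, 1.447]
contact_force: [-0.1, 0.7, 1.0]
opening: 0.083
```

{"fn": "jog_arm", "kwargs": {
  "deltas": [0,0,0,0,0,0]
}}

```text
time: 19.75
tool_pos: [0.5693, 0.0397, 0.1172]
tool_rot: [3.141, -0.003, 1.447]
contact_force: [-0.6, -0.4, 0.1]
opening: 0.0827
```

{"fn": "jog_arm", "kwargs": {
  "deltas": [0,0,-0.25,0,0,0,0,0,-0.5,0,0,0,0,0,-0.66,0,0,0,0,0,-0.66,0,0,0,0,0,-0.66,0,0,0]
}}

```text
time: 20.17
tool_pos: [0.5685, 0.0386, 0.0501]
tool_rot: [-3.139, -0.003, 1.444]
contact_force: [0.0, -0.6, -0.2]
opening: 0.0826
```

{"fn": "jog_arm", "kwargs": {
  "deltas": [0,0,0,0,0,0,0,0,0,0,0,0,0,0,0,0,0,0,0,0,0,0,0,0,0,0,0,0,0,0],
  "claw": 0.6
}}

```text
time: 20.58
tool_pos: [0.57, 0.0391, 0.0524]
tool_rot: [3.139, -0.003, 1.445]
contact_force: [-1.1, -0.9, 5.3]
opening: 0.0657
```

{"fn": "jog_arm", "kwargs": {
  "deltas": [0,0,0.005,0,0,0,0,0,0.008,0,0,0,0,0,0.008,0,0,0]
}}

```text
time: 20.83
tool_pos: [0.5699, 0.039, 0.0524]
tool_rot: [3.14, -0.003, 1.445]
contact_force: [0.6, -0.2, 2.6]
opening: 0.066
```

{"fn": "jog_arm", "kwargs": {
  "deltas": [0,0,0.006,0,0,0,0,0,0.006,0,0,0]
}}

```text
time: 21.0
tool_pos: [0.5692, 0.0393, 0.0524]
tool_rot: [-3.141, -0.003, 1.445]
contact_force: [-0.1, -0.0, -1.1]
opening: 0.0656
```

{"fn": "jog_arm", "kwargs": {
  "deltas": [0,0,0.006,0,0,0,0,0,0.006,0,0,0]
}}

```text
time: 21.17
tool_pos: [0.5686, 0.0394, 0.0526]
tool_rot: [-3.14, -0.003, 1.445]
contact_force: [0.2, -1.3, -3.8]
opening: 0.066
```

{"fn": "jog_arm", "kwargs": {
  "deltas": [0,0,0.004,0,0,0,0,0,0.004,0,0,0]
}}

```text
time: 21.33
tool_pos: [0.5689, 0.0393, 0.0532]
tool_rot: [-3.141, -0.003, 1.445]
contact_force: [-0.0, 0.4, -4.0]
opening: 0.0658
```

{"fn": "jog_arm", "kwargs": {
  "deltas": [-0.001,-0.01,0,0,0,0,-0.0025,-0.02,0,0,0,0,-0.0025,-0.02,0,0,0,0]
}}

```text
time: 21.58
tool_pos: [0.569, 0.037, 0.0535]
tool_rot: [3.142, -0.003, 1.445]
contact_force: [0.2, 0.8, -4.0]
opening: 0.0658
```

{"fn": "jog_arm", "kwargs": {
  "deltas": [-0.0006,-0.005,0,0,0,0,-0.0006,-0.005,0,0,0,0]
}}

```text
time: 21.75
tool_pos: [0.5691, 0.0366, 0.0536]
tool_rot: [3.141, -0.003, 1.445]
contact_force: [0.9, 0.6, -3.8]
opening: 0.0657
```

{"fn": "jog_arm", "kwargs": {
  "deltas": [-0.0006,-0.005,0,0,0,0,-0.0006,-0.005,0,0,0,0]
}}

```text
time: 21.92
tool_pos: [0.569, 0.0361, 0.0536]
tool_rot: [3.141, -0.003, 1.445]
contact_force: [0.4, -0.2, -3.5]
opening: 0.0657
```

{"fn": "jog_arm", "kwargs": {
  "deltas": [-0.0006,-0.005,0,0,0,0,-0.0006,-0.005,0,0,0,0]
}}

```text
time: 22.08
tool_pos: [0.569, 0.0357, 0.0537]
tool_rot: [3.141, -0.004, 1.445]
contact_force: [-0.1, 1.4, -4.4]
opening: 0.0659
```

{"fn": "jog_arm", "kwargs": {
  "deltas": [-0.0006,-0.005,-0.008,0,0,0,-0.0006,-0.005,-0.008,0,0,0]
}}

```text
time: 22.25
tool_pos: [0.569, 0.0353, 0.0528]
tool_rot: [3.141, -0.004, 1.445]
contact_force: [-0.5, -0.1, -3.8]
opening: 0.0654
```

{"fn": "jog_arm", "kwargs": {
  "deltas": [-0.0006,-0.005,0,0,0,0,-0.0006,-0.005,0,0,0,0]
}}

```text
time: 22.42
tool_pos: [0.5688, 0.0349, 0.0528]
tool_rot: [3.141, -0.004, 1.445]
contact_force: [1.2, 3.0, -4.8]
opening: 0.0659
```

{"fn": "jog_arm", "kwargs": {
  "deltas": [-0.0006,-0.005,0,0,0,0,-0.0006,-0.005,0,0,0,0]
}}

```text
time: 22.58
tool_pos: [0.5688, 0.0343, 0.0528]
tool_rot: [3.141, -0.004, 1.445]
contact_force: [0.1, 3.6, -3.6]
opening: 0.0656
```

{"fn": "jog_arm", "kwargs": {
  "deltas": [-0.0006,-0.005,0,0,0,0,-0.0006,-0.005,0,0,0,0]
}}

```text
time: 22.75
tool_pos: [0.5687, 0.0337, 0.0528]
tool_rot: [3.141, -0.004, 1.445]
contact_force: [0.7, 1.9, -4.5]
opening: 0.0657
```

{"fn": "jog_arm", "kwargs": {
  "deltas": [-0.0002,-0.002,-0.005,0,0,0,-0.0002,-0.002,-0.007,0,0,0,-0.0002,-0.002,-0.007,0,0,0]
}}

```text
time: 23.0
tool_pos: [0.5688, 0.0336, 0.0524]
tool_rot: [3.141, -0.004, 1.445]
contact_force: [-1.3, 3.3, -0.1]
opening: 0.0659
```

{"fn": "jog_arm", "kwargs": {
  "deltas": [0,0,0,0,0,0,0,0,0,0,0,0,0,0,0,0,0,0,0,0,0,0,0,0],
  "claw": 0.9
}}

```text
time: 23.33
tool_pos: [0.5691, 0.0332, 0.0524]
tool_rot: [3.14, -0.003, 1.445]
contact_force: [-0.5, 0.0, -0.2]
opening: 0.082
```

{"fn": "jog_arm", "kwargs": {
  "deltas": [0,0,0.2,0,0,0,0,0,0.5,0,0,0,0,-0.05,0.9,0,0,0]
}}

```text
time: 23.58
tool_pos: [0.567, 0.0289, 0.1408]
tool_rot: [-3.136, -0.003, 1.446]
contact_force: [1.4, 0.1, -0.0]
opening: 0.0826
```

{"fn": "jog_arm", "kwargs": {
  "deltas": [-0.05,-0.4,0.2,0,0,0,-0.08,-0.7,0.4,0,0,0,-0.1,-1.0,0.5,0,0,0]
}}

```text
time: 23.83
tool_pos: [0.5594, -0.0732, 0.1955]
tool_rot: [3.136, -0.002, 1.446]
contact_force: [1.1, 0.3, 0.5]
opening: 0.0824
```

{"fn": "jog_arm", "kwargs": {
  "deltas": [-0.2,-0.35,0,0,0,0,-0.3,-0.7,0,0,0,0,-0.5,-1.0,0,0,0,0,-0.5,-1.0,0,0,0,0]
}}

```text
time: 24.17
tool_pos: [0.5061, -0.1765, 0.1923]
tool_rot: [-3.141, -0.001, 1.44]
contact_force: [0.0, -0.3, 0.0]
opening: 0.0826
```

```bash
python3 - <<'E'
from h import *
s=robot.read_camera('side')[:,:,::-1]
t=robot.read_camera('top')[:,:,::-1]
o=robot.observe(); print(o['time'],o['tool_pos'],o['tool_rot'],o['contact_force'],o['opening'],o['qpos'])
I=np.zeros((560,800,3),np.uint8); I[:480,:400]=crop(t,200,170,100,60,8)[:480,:][:, ::2][:, :400] if 0 else cv2.resize(crop(t,200,175,100,60,8),(800,480))[:, :][:480,:400] if 0 else 0
a=crop(t,195,180,100,60,5); b=crop(s,235,215,60,60,5)
I=np.zeros((300,800,3),np.uint8); I[:,:500]=a; I[:,500:]=b
cv2.imwrite('pics/p7.png',I); cv2.imwrite('pics/top7raw.png',t); cv2.imwrite('pics/side7raw.png',s)
E
```

```text
24.2667 [ 0.5082273  -0.17272718  0.19235545] [ 3.14087468 -0.00348368  1.44184911] [-0.11304674  0.29761887 -0.56941225] 0.08286314159328452 [-0.4724667   0.40365605  1.56211088  0.00381495  1.1763256  -0.34498527]
```

View pics/p7.png

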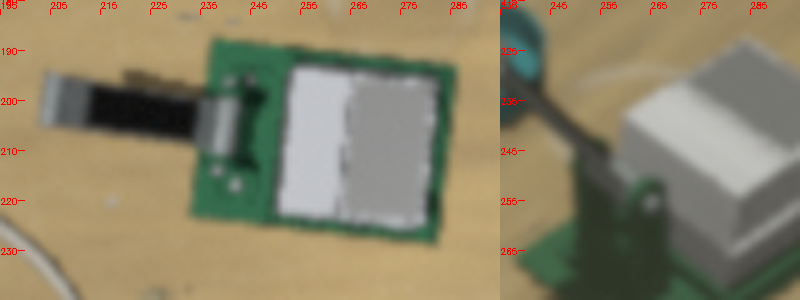

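The second layer lies nested side by side, top view (252–281, 193–226): pale narrow face next to the hinge and dark wide face beyond it. The strap is still thrown back to (203,200). I'll check the centring and the strap angle.

```bash
python3 - <<'E'
from h import *
from scipy.optimize import minimize_scalar
K=lambda p:(np.array(p)+.5)/5-.5+[195,180]
yw=1.445; ex=np.array([np.cos(yw),np.sin(yw),0]); ey=np.array([-ex[1],ex[0],0]); o=np.array([.567,.020,0])
F=np.array([onz('top',K(p),.058)[0] for p in [(295,68),(440,78),(425,228),(278,215),(350,72),(340,220)]]); print(((F-o)@ex).round(4),((F-o)@ey).round(4))
G=np.array([onz('top',K(p),.014)[0] for p in [(457,67),(437,243)]]); print('rim',((G-o)@ex).round(4),((G-o)@ey).round(4))
for x0 in (-.0015,0):
  P=lambda th,r=.110:o+ex*(x0+.056-r*np.cos(th))+np.array([0,0,.062+r*np.sin(th)])
  f=lambda th:((proj('top',P(th))[0]-K((42,99)))**2).sum()
  m=minimize_scalar(f,bounds=(1.6,3),method='bounded'); print(x0,m.x,m.fun**.5,P(m.x,.1))
print('side strap proj', [proj('side',P(t)).round(0).tolist() for t in (2.1,2.2,2.3,2.4)])
E
```

```text
[ 0.0277 -0.0381 -0.0387  0.0279  0.0027 -0.0002] [-0.0299 -0.0321  0.0359  0.0369 -0.0306  0.0363]
rim [-0.0419 -0.0414] [-0.0409  0.0427]
-0.0015 2.145396499647995 0.3869295802734126 [0.58065683 0.1279898  0.14594097]
0 2.125861550118772 0.36819278913244036 [0.58063801 0.12784093 0.14698661]
side strap proj [[[231.0, 226.0]], [[227.0, 232.0]], [[224.0, 237.0]], [[220.0, 243.0]]]
```

Layer span is 66.2 mm (66 nominal), so it's nested. It is within about 1 mm of the carrier's centre along x and 2 mm along y. The strap is at about 2.14 rad, so I'll close the jaws and go behind it.

{"fn": "jog_arm", "kwargs": {
  "deltas": [0.05,0.25,0.2,0,0,0,0.1,0.6,0.4,0,0,0,0.2,0.95,0.58,0,0,0],
  "claw": 0,
  "newtons": 20
}}

```text
time: 24.52
tool_pos: [0.5287, -0.0748, 0.2511]
tool_rot: [3.142, -0.004, 1.444]
contact_force: [1.7, -0.8, 0.5]
opening: 0.0671
```

{"fn": "jog_arm", "kwargs": {
  "deltas": [0.07,0.33,0,0,0,0,0.13,0.66,0,0,0,0,0.2,1.0,0,0,0,0]
}}

```text
time: 24.77
tool_pos: [0.549, 0.0266, 0.2507]
tool_rot: [3.14, -0.004, 1.447]
contact_force: [-0.1, -1.1, -0.1]
opening: 0.0473
```

{"fn": "jog_arm", "kwargs": {
  "deltas": [0.07,0.33,0,0,0,0,0.13,0.66,0,0,0,0,0.2,1.0,0,0,0,0]
}}

```text
time: 25.02
tool_pos: [0.5685, 0.1269, 0.2503]
tool_rot: [3.141, -0.004, 1.447]
contact_force: [1.3, 0.2, -0.1]
opening: 0.0272
```

{"fn": "jog_arm", "kwargs": {
  "deltas": [0.05,0.2,0,0,0,0,0.1,0.46,0,0,0,0,0.1,0.46,0,0,0,0]
}}

```text
time: 25.27
tool_pos: [0.5785, 0.1755, 0.2498]
tool_rot: [3.141, -0.006, 1.451]
contact_force: [-0.3, -0.6, 0.1]
opening: 0.0069
```

{"fn": "jog_arm", "kwargs": {
  "deltas": [0,0,-0.3,0,0,0,0,0,-0.6,0,0,0,0,0,-0.8,0,0,0]
}}

```text
time: 25.52
tool_pos: [0.5774, 0.1705, 0.1677]
tool_rot: [-3.14, -0.003, 1.447]
contact_force: [-0.9, 0.3, -0.4]
opening: 0.0006
```

{"fn": "jog_arm", "kwargs": {
  "deltas": [0,0,-0.2,0,0,0,0,0,-0.28,0,0,0,0,0,-0.28,0,0,0]
}}

```text
time: 25.77
tool_pos: [0.5774, 0.1699, 0.1401]
tool_rot: [-3.138, -0.002, 1.446]
contact_force: [0.0, 0.6, 0.6]
opening: 0.0004
```

{"fn": "jog_arm", "kwargs": {
  "deltas": [-0.01,-0.1,0,0,0,0,-0.025,-0.2,0,0,0,0,-0.04,-0.3,0,0,0,0]
}}

```text
time: 26.02
tool_pos: [0.5755, 0.1388, 0.1438]
tool_rot: [3.138, -0.004, 1.445]
contact_force: [0.1, 1.3, 0.5]
opening: 0.0004
```

{"fn": "jog_arm", "kwargs": {
  "deltas": [-0.01,-0.1,0,0,0,0,-0.025,-0.2,0,0,0,0,-0.04,-0.3,0,0,0,0]
}}

```text
time: 26.27
tool_pos: [0.5708, 0.1081, 0.1428]
tool_rot: [3.14, -0.004, 1.444]
contact_force: [1.0, 1.0, 1.2]
opening: 0.0001
```

{"fn": "jog_arm", "kwargs": {
  "deltas": [-0.01,-0.1,0,0,0,0,-0.025,-0.2,0,0,0,0,-0.037,-0.3,0,0,0,0]
}}

```text
time: 26.52
tool_pos: [0.5668, 0.0783, 0.1421]
tool_rot: [3.141, -0.003, 1.445]
contact_force: [1.1, 1.4, -0.1]
opening: 0.0004
```

{"fn": "jog_arm", "kwargs": {
  "deltas": [-0.01,-0.1,0,0,0,0,-0.025,-0.2,0,0,0,0,-0.037,-0.3,0,0,0,0]
}}

```text
time: 26.77
tool_pos: [0.5631, 0.0485, 0.142]
tool_rot: [-3.142, -0.003, 1.445]
contact_force: [-0.1, 0.8, 0.3]
opening: 0.0003
```

{"fn": "jog_arm", "kwargs": {
  "deltas": [-0.01,-0.1,0,0,0,0,-0.025,-0.2,0,0,0,0,-0.037,-0.3,0,0,0,0]
}}

```text
time: 27.02
tool_pos: [0.5595, 0.0184, 0.1422]
tool_rot: [3.141, -0.003, 1.445]
contact_force: [0.5, 1.7, -1.3]
opening: 0.0006
```

```bash
python3 - <<'E'
from h import *
s=robot.read_camera('side')[:,:,::-1]
o=robot.observe(); print(o['time'],o['tool_pos'],o['tool_rot'],o['contact_force'])
cv2.imwrite('pics/p8.png',crop(s,230,170,100,100,5))
E
```

```text
27.0667 [0.55931855 0.01693004 0.142063  ] [ 3.14146346e+00 -2.58164398e-03  1.44417706e+00] [ 0.24761668 -0.34888305 -1.16215664]
```

View pics/p8.png

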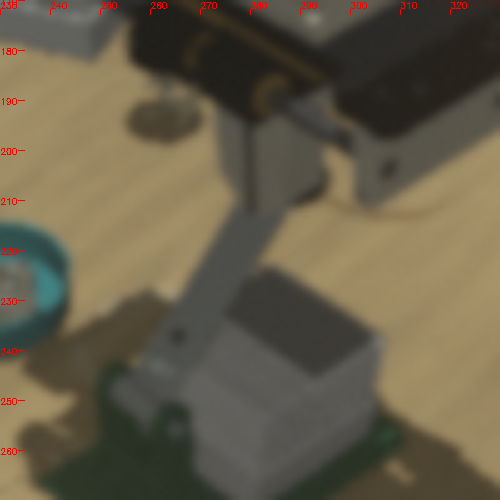

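The strap now leans over the stack at about 45°, with the closed fingers behind its end at (283,210); the stack is intact. Following the strap down.

{"fn": "jog_arm", "kwargs": {
  "deltas": [-0.01,-0.08,-0.1,0,0,0,-0.018,-0.14,-0.22,0,0,0,-0.023,-0.18,-0.34,0,0,0,-0.025,-0.2,-0.45,0,0,0]
}}

```text
time: 27.4
tool_pos: [0.5569, -0.0014, 0.096]
tool_rot: [3.141, -0.003, 1.445]
contact_force: [0.0, -0.4, 1.0]
opening: 0.0004
```

{"fn": "jog_arm", "kwargs": {
  "deltas": [0,0,-0.05,0,0,0,0,0,-0.1,0,0,0,0,0,-0.13,0,0,0]
}}

```text
time: 27.65
tool_pos: [0.557, -0.0005, 0.0835]
tool_rot: [-3.141, -0.003, 1.445]
contact_force: [0.3, 0.4, 1.1]
opening: 0.0005
```

{"fn": "jog_arm", "kwargs": {
  "deltas": [0,0,-0.015,0,0,0,0,0,-0.03,0,0,0,0,0,-0.03,0,0,0]
}}

```text
time: 27.9
tool_pos: [0.5572, -0.0003, 0.0812]
tool_rot: [3.141, -0.004, 1.445]
contact_force: [-0.0, 0.0, -0.1]
opening: 0.0005
```

{"fn": "jog_arm", "kwargs": {
  "deltas": [0,0,-0.01,0,0,0,0,0,-0.02,0,0,0,0,0,-0.02,0,0,0]
}}

```text
time: 28.15
tool_pos: [0.5572, -0.0004, 0.0792]
tool_rot: [3.141, -0.004, 1.445]
contact_force: [-0.4, -0.1, 1.5]
opening: 0.0005
```

{"fn": "jog_arm", "kwargs": {
  "deltas": [0,0,-0.01,0,0,0,0,0,-0.02,0,0,0,0,0,-0.02,0,0,0]
}}

```text
time: 28.4
tool_pos: [0.5571, -0.0005, 0.077]
tool_rot: [3.141, -0.003, 1.445]
contact_force: [-0.5, -0.1, 0.7]
opening: 0.0007
```

{"fn": "jog_arm", "kwargs": {
  "deltas": [0,0,-0.01,0,0,0,0,0,-0.01,0,0,0]
}}

```text
time: 28.57
tool_pos: [0.557, -0.0005, 0.076]
tool_rot: [3.141, -0.003, 1.445]
contact_force: [0.3, 0.0, 0.4]
opening: 0.0004
```

{"fn": "jog_arm", "kwargs": {
  "deltas": [0,0,-0.007,0,0,0,0,0,-0.007,0,0,0]
}}

```text
time: 28.73
tool_pos: [0.5571, -0.0005, 0.0757]
tool_rot: [3.141, -0.003, 1.445]
contact_force: [-0.6, 0.7, 3.1]
opening: 0.0005
```

{"fn": "jog_arm", "kwargs": {
  "deltas": [0,0,-0.007,0,0,0,0,0,-0.007,0,0,0]
}}

```text
time: 28.9
tool_pos: [0.5572, -0.0005, 0.0757]
tool_rot: [3.141, -0.003, 1.445]
contact_force: [-3.1, 0.0, 8.2]
opening: 0.0006
```

{"fn": "jog_arm", "kwargs": {
  "deltas": [0,0,-0.007,0,0,0,0,0,-0.007,0,0,0]
}}

```text
time: 29.07
tool_pos: [0.5572, -0.0005, 0.0756]
tool_rot: [3.14, -0.003, 1.445]
contact_force: [-4.4, 0.8, 13.0]
opening: 0.0006
```

{"fn": "jog_arm", "kwargs": {
  "deltas": [0,0,-0.005,0,0,0,0,0,-0.005,0,0,0]
}}

```text
time: 29.23
tool_pos: [0.5572, -0.0005, 0.0756]
tool_rot: [3.14, -0.003, 1.445]
contact_force: [-6.9, 0.8, 17.6]
opening: 0.0007
```

{"fn": "jog_arm", "kwargs": {
  "deltas": [0,0,0.02,0,0,0,0,0,0.3,0,0,0,0,0,0.6,0,0,0,0,0,0.9,0,0,0]
}}

```text
time: 29.57
tool_pos: [0.5567, -0.0004, 0.164]
tool_rot: [-3.14, -0.004, 1.445]
contact_force: [-0.0, 0.3, -0.0]
opening: 0.0004
```

{"fn": "jog_arm", "kwargs": {
  "deltas": [-0.1,-0.3,0.2,0,0,0,-0.2,-0.7,0.4,0,0,0,-0.3,-1.0,0.5,0,0,0]
}}

```text
time: 29.82
tool_pos: [0.5275, -0.1015, 0.2156]
tool_rot: [3.138, -0.003, 1.447]
contact_force: [1.2, -1.2, 0.5]
opening: 0.0002
```

{"fn": "jog_arm", "kwargs": {
  "deltas": [-0.2,-0.35,0,0,0,0,-0.3,-0.7,0,0,0,0,-0.4,-1.0,0,0,0,0,-0.4,-1.0,0,0,0,0]
}}

```text
time: 30.15
tool_pos: [0.4855, -0.2054, 0.2135]
tool_rot: [3.141, -0.001, 1.44]
contact_force: [1.0, 0.0, -0.3]
opening: 0.0009
```

```bash
python3 - <<'E'
from h import *
s=robot.read_camera('side')[:,:,::-1]; t=robot.read_camera('top')[:,:,::-1]
o=robot.observe(); print(o['time'],o['tool_pos'],o['contact_force'])
cv2.imwrite('pics/top9.png',t); cv2.imwrite('pics/side9.png',s)
t7=cv2.imread('pics/top7raw.png'); s0=cv2.imread('pics/side7raw.png')
# strap: where pictures changed between open and now
yw=1.445; ex=np.array([np.cos(yw),np.sin(yw),0]); ey=np.array([-ex[1],ex[0],0]); O=np.array([.567,.020,0])-.0015*ex
d=cv2.absdiff(t,t7).max(2); m=(d>45).astype(np.uint8)
n,l,st,c=cv2.connectedComponentsWithStats(m[185:235,195:300]); 
for i in range(1,n):
    if st[i,4]>15: print('changed top',st[i]+[195,185,0,0,0],c[i].round(1)+[195,185])
for th in(0,.05,.1):
    P=[O+ex*(.056-.110*np.cos(th))+ey*b+np.array([0,0,.062+.110*np.sin(th)]) for b in(-.011,.011)]
    print('model strap tip th',th,'top',proj('top',P).round(1).tolist(),'side',proj('side',P).round(1).tolist())
# brightness along strap centre line past the end, both views
for nme,im in(('top',t),('side',s)):
    xs=np.arange(-.075,-.03,.003); p=proj(nme,[O+ex*x+[0,0,.064] for x in xs])
    print(nme,[(int(x*1000),int(im[int(v+.5),int(u+.5)].mean())) for x,(u,v) in zip(xs,p)])
# bystanders: dish/loupe/tin/tube unchanged vs first top picture
t0=cv2.imread('pics/top0.png')
for k,(x,y) in dict(loupe=(324,133),ring=(324,167),tin=(391,147),dish=(263,150),tube=(216,269),red1=(324,253),red2=(382,267)).items():
    print(k,cv2.absdiff(t,t0)[y-12:y+12,x-12:x+12].mean().round(1))
E
```

```text
30.25 [ 0.48671673 -0.20134529  0.21332188] [0.18194574 0.70000043 0.00286694]
changed top [205 194  31  15 354] [220.7 201.1]
changed top [242 200  10  12 100] [246.2 205.4]
changed top [281 204   9  11  68] [284.4 209.2]
model strap tip th 0 top [[289.1, 205.2], [288.1, 214.9]] side [[298.1, 220.9], [305.9, 226.0]]
model strap tip th 0.05 top [[288.9, 205.0], [287.9, 214.8]] side [[298.0, 218.8], [305.8, 223.9]]
model strap tip th 0.1 top [[288.6, 204.9], [287.5, 214.8]] side [[297.9, 216.8], [305.7, 221.9]]
top [(-75, 152), (-72, 151), (-68, 147), (-65, 146), (-62, 143), (-59, 144), (-56, 142), (-53, 133), (-50, 112), (-47, 139), (-44, 142), (-41, 153), (-38, 168), (-35, 170), (-32, 169)]
side [(-75, 129), (-72, 129), (-68, 130), (-65, 129), (-62, 129), (-59, 129), (-56, 129), (-53, 131), (-50, 136), (-47, 129), (-44, 115), (-41, 115), (-38, 132), (-35, 138), (-32, 135)]
loupe 8.9
ring 10.7
tin 9.2
dish 9.4
tube 12.4
red1 22.5
red2 55.0
```

```bash
python3 - <<'E'
from h import *
L=lambda n:cv2.imread(f'pics/{n}.png')
def shift(a,b,x,y,w):
    T=a[y-w:y+w,x-w:x+w]; S=b[y-w-5:y+w+5,x-w-5:x+w+5]
    r=cv2.matchTemplate(S,T,cv2.TM_CCOEFF_NORMED); _,v,_,p=cv2.minMaxLoc(r); return (p[0]-5,p[1]-5,round(v,2))
t0,t7,t9,s0,s7,s9=map(L,['top0','top7raw','top9','side0','side7raw','side9'])
for k,(x,y) in dict(loupe=(324,133),ring=(324,167),tin=(391,147),dish=(263,150),tube=(216,269),red1=(324,253)).items(): print('top',k,shift(t0,t9,x,y,13))
for k,(x,y) in dict(loupe=(263,184),ring=(288,202),tin=(316,162),dish=(228,228),tube=(299,332),red1=(364,242),red2=(411,213)).items(): print('side',k,shift(s0,s9,x,y,13))
for k,(x,y) in dict(pair_corner=(282,268),carrier=(250,270)).items(): print('side vs first',k,shift(s0,s9,x,y,8))
for k,(x,y) in dict(near_end=(284,257),far_corner=(262,236),right=(300,243)).items(): print('side layer vs before strap',k,shift(s7,s9,x,y,7))
for k,(x,y) in dict(tl=(256,195),tr=(281,197),br=(279,224),bl=(252,222)).items(): print('top layer',k,shift(t7,t9,x,y,6))
E
```

```text
top loupe (0, 0, 1.0)
top ring (0, 0, 1.0)
top tin (0, 0, 1.0)
top dish (0, 0, 1.0)
top tube (0, 0, 0.99)
top red1 (0, 1, 0.8)
side loupe (0, 0, 1.0)
side ring (0, 0, 1.0)
side tin (0, 0, 1.0)
side dish (0, 0, 0.9)
side tube (0, 0, 1.0)
side red1 (2, 0, 0.74)
side red2 (2, 0, 0.96)
side vs first pair_corner (0, 0, 0.97)
side vs first carrier (-3, -2, 0.76)
side layer vs before strap near_end (0, 0, 1.0)
side layer vs before strap far_corner (-1, 0, 0.92)
side layer vs before strap right (0, 0, 1.0)
top layer tl (0, 0, 1.0)
top layer tr (0, 0, 1.0)
top layer br (0, 0, 1.0)
top layer bl (0, 0, 1.0)
```

```bash
python3 - <<'E'
from h import *
for n in('side0','side9'):
    im=cv2.imread(f'pics/{n}.png').astype(int); m=((im[:,:,2]>1.8*im[:,:,1])&(im[:,:,2]>60)).astype(np.uint8)
    k,l,st,c=cv2.connectedComponentsWithStats(m); print(n,[st[i].tolist() for i in range(1,k) if st[i,4]>100])
robot.hand_in(); print(robot.observe()['time'])
E
```

```text
side0 [[294, 149, 44, 29, 520], [176, 185, 25, 13, 205], [396, 205, 31, 17, 511], [348, 231, 33, 22, 577], [19, 234, 14, 29, 116]]
side9 [[294, 149, 44, 29, 526], [176, 186, 25, 12, 201], [396, 205, 31, 17, 511], [348, 230, 33, 23, 596], [20, 234, 13, 29, 118]]
the job is handed in; nothing more can be done
the job is handed in; nothing more can be done
```

The second layer is in place, the strap is down flat on it, and the job is handed in. The last clock reading was 30.3 s of the 69 s allowed.

**What I did:** I laid the flat ingot across the bottom pair, wide face down. I rolled the side ingot wide face up, re-gripped it and set it beside the first. The first had landed about 4 mm too far towards the hinge, so I slid it back until the two touched. Then I swung the strap over from behind and pressed it with about 18 N until it stopped, and withdrew the arm.

**Last checks:**
- **Nesting:** the layer measured 66.2 mm across, against 66 mm nominal. It is within about 1 mm of the carrier's centre along x and about 2 mm along y.
- **Strap:** it stopped hard with its upper side at about 64.7 mm, which is level within about 0.01 rad. In the top view its end lies where the model puts a level strap.
- **Stack and bystanders:** the bottom-pair corner shows no shift since the start. The layer has not shifted since before the strap went over, except a weak -1 px at one corner that the strap now covers. The loupe, tin, dish and tube show none, and the tool was clear with no contact force.

**Checks that disagreed:**
- **Red look-alikes:** template matching suggested shifts of 1–2 px, but their outlines in the side view kept their places to within 1 px. I take it as the arm's shadow.
- **Carrier:** one patch next to the swung strap matched poorly. The carrier is fixed, so I take this as the strap and shadow changing the picture.
- **Final look:** all 12 views were used before the final press, so the last state was checked by numbers only.

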